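# Set the sharpening cradle to its angle and lay the stone on it

### The job

Raise the tilting bed of the sharpening cradle, which has a black lever grip at its right side, until the bed lies level with (parallel to) the red setting arm beside it, and let go. Then lay the grey sharpening stone lengthwise up the slope in the middle of the bed, flat on it, with its lower end against the wooden ledge; put it down under control, do not let it drop or tip onto the bed. Do not shift the red arm, the sanding block or the hardwood block.

Things in the scene. Friction and masses are not known exactly. Their poses are not given: they have to be found in the camera images.
- cradle_base: the sharpening cradle (its fixed plywood foot, 220 x 130 x 18 mm, which carries the bed and the red arm). Origin: centre of its underside; x along the cradle away from the robot, y left, z up; the hinge axis lies 100 mm towards the robot from it and 60 mm up.
- cradle_bed (a joint): tilt of the cradle's bed in rad: 0 = level, grows as the far end rises, stops at 0 and 1.0. Starts at 0 to 0.12. The hinge is stiff (1.6 N m of friction, about 12 N up at the lever grip) and stays where it is left. The bed is a light wooden plate 178 mm long, 106 mm wide, 16 mm thick with a black rubber facing, hinged at its end near the robot.
- red_arm (a joint): angle of the red setting arm in rad, measured as for cradle_bed: the bed is to be set to this value (0.42 to 0.75). The arm is a red bar 12 mm wide, 185 mm long, along the left (+y) side of the bed on the same hinge axis; its top is flush with the bed's top when the angles agree. A thin aluminium arc and a black clamp knob stand left of it, out to 105 mm from the bed's middle line; the arc rises to 48 degrees at 80 mm radius.
- hinge_axis (a point): point on the hinge axis of bed and red arm at the bed's middle line, 60 mm above the table. Its axes: x horizontal along the cradle, away from the robot; y along the hinge axis (to the left); z up.
- lever_grip (a point): middle of the lever grip: a round black bar 18 mm thick, 62 mm long, parallel to the hinge axis, standing out at the right (-y) of the bed near its far end. It is fixed to the bed; in the bed's frame (x up the slope, z out of the bed) it lies 170 mm from the hinge axis along x and 8 mm along z, 102 mm to the right of the middle line. Its axes are the bed's: y along the bar.
- red_tip (a point): middle of the far end of the red arm's top edge, 190 mm from the hinge axis. Its axes: x along the arm, away from the hinge.
- stone_seat (a point): point on the bed's top face where the centre of the stone's underside belongs; tilts with the bed. Its axes: x up the slope, y across the bed (left), z out of the bed. The ledge, 12 mm tall above the bed's face and 80 mm wide, has its upper face 76 mm down the slope from here, so a centred stone clears it by 1 mm. There is nothing else on the bed; its face reaches 53 mm to either side of the middle line.
- oil_stone: grey sharpening stone, a plain block 50 x 150 x 24 mm, 0.3 kg, lying flat on the table left of the cradle. Origin: centre of its underside; x across (50 mm), y lengthwise (150 mm), z up. Either end may lie at the ledge.
- sanding_block: worn brown sanding block 62 x 108 x 33 mm, a bystander; origin: centre of its underside.
- hardwood_block: brown hardwood block 55 x 85 x 42 mm, a bystander; origin: centre of its underside.

How it is judged:
By the outcome, as a careful person would: the job done as asked, in the order asked, and still so for the second after the job is handed in, with the robot touching nothing.
It also fails if it takes over 69 s, if anything falls off the work surface, if the arm or the gripper's body presses on something with over 40 N, if the wrist force passes 120 N, or if a joint passes its speed limit or range.

### The arm

A 6-joint arm with a two-finger parallel gripper is mounted at the origin on a cart in front of the work surface, level with it; the furniture and walls round the work are solid. World frame = base frame: x ahead of the robot, y to its left, z up, the work surface at z = 0. Lengths are in m, angles in rad, forces in N, time in s.
With the tool pointing down it reaches from about 0.25 to 0.725 m from the base axis. Payload 4 kg.
Tool frame: the origin (TCP) lies at the very end of the fingers, on their centre line; the grasp point (between the pads) lies bot.grasp_offset behind it (bot.grasp_offset is the distance from the TCP to the grasp point, in m); z points along the fingers, y is the direction in which the jaws open and shut (so a half turn about z gives the same grasp; the last joint's range is limited). The gripper opens to 85 mm and grips with 20 to 120 N. Pads are 22 mm wide; open, the fingers measure 114 mm over their backs; the gripper's body (76 mm by 85 mm) begins 54 mm behind the grasp point. The pads swing forward as they close: fully open they stand 13 mm farther back than shut.
Start: joints at [1.314, 0.241, 0.005, 1.335, 0, 1.571], TCP at [0.127, 0.484, 0.231] pointing down, gripper open.
Joint ranges: [-2.72, 2.72], [-1.05, 1.87], [-1.09, 1.28], [-1.99, 2.15], [-1.42, 1.44], [-3.14, 3.14]. Speed limits (rad/s): [2.79, 2.79, 3.14, 3.14, 3.14, 3.14].

### API

Orientations are given as a unit quaternion [x, y, z, w].
In Python, from workcell import bot gives the robot as it stands. The module is installed in compiled form; this text tells all that it offers.
- The arm moves only by the shell command python3 -m jog 'ROWS' [OPENING]. ROWS is JSON, a list that holds one entry, the list of rows, each a list of 6 numbers: the shift along the tool's x, y, z in m, then the turn, a rotation vector about the tool's x, y, z in degrees. In form: [[[dx, dy, dz, wx, wy, wz], ...]]. A call has 1 to 12 rows; each row shifts and turns the pose as measured when the row begins, along the tool's axes as they then stand; what a row does not reach is not made up. A row lasts 1/8 s, in which the tool goes at most 62.5 mm and 10.7 degrees, less where a joint would pass 70% of its speed; a pose out of reach is approached as far as the arm can. A call is refused whole if a number of a shift passes 0.0625 or a number of a turn 10.7, either way. A call with a gripper value outside its range is refused whole. OPENING is the finger opening in m, from 0 to 0.0854, set as the call begins (- or left out, the last holds). The fingers move at their own pace and stop on an object; the grip force is fixed at half the most. Time passes only in rows, so rows that do not move let the fingers close. It gives the time, the measured TCP pose, the force and the opening at its end, in the units of the state.
- bot.get_obs(): the state, without advancing time (a new reading comes with each control period).
- bot.camera(name): name is "scene" or "top" or "wrist"; returns a dict with "pixels" (480x640x3 uint8, red, green, blue), "fx", "fy", "cx", "cy" (pixels), "rvec" (rotation vector, rad) and "tvec" (3), from world to camera coordinates, as OpenCV has them. Camera axes: x right, y down, z forward; pixel columns grow to the right and rows downward; lengths in m; the calibration is good to about 2 mm. The wrist camera is an equidistant fisheye: a pixel r from the principal point sees the ray r / f radians off the axis. A picture is of the moment at which its call begins. There is no depth.
- bot.job_done(): hands the job in, once; it reports no verdict.
The state is a dict: "clock": time; "joint_pos": joint angles; "joint_vel": joint speeds; "tau": joint torques, N m; "eef_pos": TCP position; "tool_rot": TCP orientation; "ft_force": force on the tool from outside, world axes, zero at the start; "ft_torque": the same for the moment, N m; "grip_width": finger opening in m.
Only numpy, scipy, OpenCV 4.12 (cv2) and the standard library are available. Lean on these libraries where they do the work, as an engineer would, in place of code of your own. Each camera call takes 0.05 s, during which the arm holds its last target. There are 200 camera calls.

## Working session

There is one attempt and no reset: what is moved stays moved. The work goes in short steps, Python scripts to look and compute and a shell command to move; the robot and the scene stay as the last step left them, time stands still between calls to the robot, and variables do not carry over. Pictures are saved under pics/ and viewed, on a budget of 10 in all, crops included, one or two more only if the job needs it, and the job is handed in when it is done.

```bash
mkdir -p pics; python3 - <<'E'
from workcell import bot
import cv2
for n in ("scene","top"):
    c=bot.camera(n); cv2.imwrite(f"pics/{n}0.png",c["pixels"][:,:,::-1]); print(n,c["fx"],c["fy"],c["cx"],c["cy"],c["rvec"],c["tvec"])
print(bot.get_obs(),bot.grasp_offset)
E
```

```text
scene 444.0792246643515 444.0792246643515 314.57562341678346 239.28300513926004 [ 2.27388687 -0.82960829  0.31368967] [-0.394829    0.40738371  0.58862298]
top 499.87533345960725 499.87533345960725 327.8693525561454 239.52682599720657 [ 2.17993312 -2.12441474  0.15435076] [0.10020568 0.60550071 1.03356551]
{'clock': 0.1, 'joint_pos': array([ 1.31402115e+00,  2.41379347e-01,  3.87850997e-03,  1.33518956e+00,
       -9.31963250e-06,  1.57080731e+00]), 'joint_vel': array([ 0.00054067, -0.00253357,  0.0035658 ,  0.00061268, -0.00083472,
       -0.0020781 ]), 'tau': array([ 4.22339899e-04, -3.73138726e+01,  2.53009307e+01,  1.08331480e-02,
        1.46803754e-04, -1.79673684e-06]), 'eef_pos': array([0.12684385, 0.48307202, 0.2304886 ]), 'tool_rot': array([ 1.28040555e-01,  9.91768481e-01, -9.39836443e-04, -1.16626988e-04]), 'ft_force': array([ 0.23565444, -0.16631396, -0.19851421]), 'ft_torque': array([ 0.02503834,  0.03401841, -0.02049152]), 'grip_width': 0.08561133029151162} 0.0187
```

View pics/scene0.png

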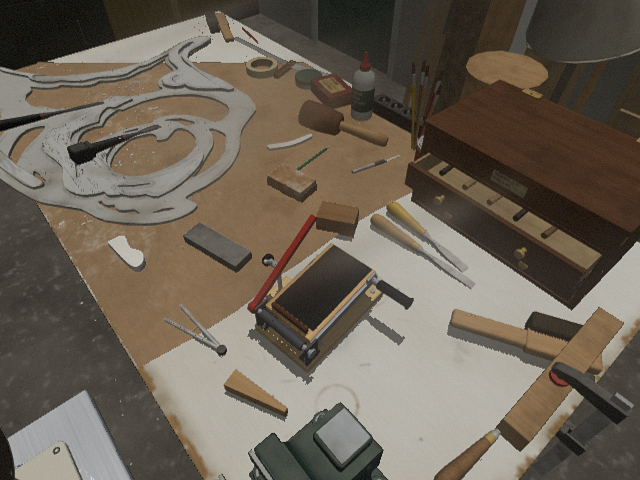

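View pics/top0.png

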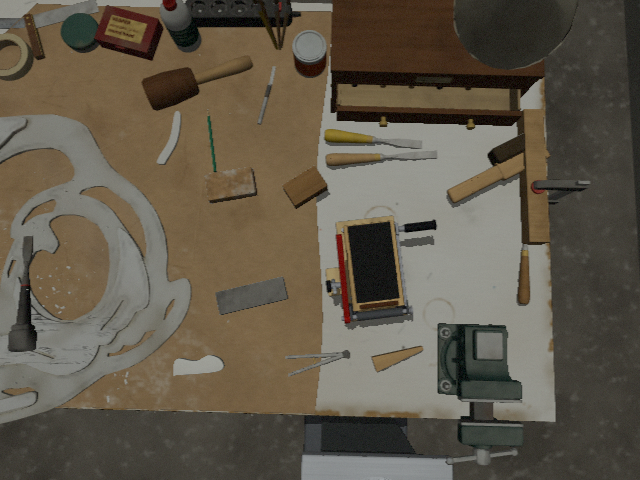

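Scene: cradle near (315,290), stone (217,246). Top: cradle bed (375,263), red arm (343,278), lever (418,227), stone (252,295). I'll zoom both views to pick exact corners.

```bash
cat > h.py <<'E'
import numpy as np, cv2
from scipy.spatial.transform import Rotation as R
from workcell import bot
CAL={'scene':(444.079,314.576,239.283,[2.27388687,-0.82960829,0.31368967],[-0.394829,0.40738371,0.58862298]),
'top':(499.875,327.869,239.527,[2.17993312,-2.12441474,0.15435076],[0.10020568,0.60550071,1.03356551])}
def proj(n,P):
    f,cx,cy,r,t=CAL[n]; return cv2.projectPoints(np.float64(P).reshape(-1,1,3),np.float64(r),np.float64(t),np.float64([[f,0,cx],[0,f,cy],[0,0,1]]),None)[0].reshape(-1,2)
def onplane(n,px,z):
    f,cx,cy,r,t=CAL[n]; M=R.from_rotvec(r).as_matrix(); c=-M.T@t
    px=np.atleast_2d(px); d=np.c_[(px-[cx,cy])/f,np.ones(len(px))]@M
    return c+d*((z-c[2])/d[:,2])[:,None]
E
python3 - <<'E'
from h import *
a=cv2.imread("pics/top0.png");b=cv2.imread("pics/scene0.png")
o=np.zeros((600,800,3),np.uint8)
z=lambda i,x,y,w,h,s:cv2.resize(i[y:y+h,x:x+w],None,fx=s,fy=s,interpolation=cv2.INTER_CUBIC)
o[:400,:400]=z(a,320,210,125,125,3.2)
o[:400,400:]=z(b,240,205,200,200,2) if 0 else z(b,240,205,160,160,2.5)
o[400:600,:400]=z(a,210,265,100,50,4)
o[400:600,400:]=z(b,170,210,100,50,4)
cv2.imwrite("pics/zoom.png",o)
print(onplane('top',[[217,305],[287,284],[375,263],[305,186],[230,185]],0.02), onplane('scene',[[217,246],[338,220]],0.02))
E
```

```text
[[0.45726098 0.35056651 0.02      ]
 [0.50615159 0.201744   0.02      ]
 [0.55672409 0.01163953 0.02      ]
 [0.72462499 0.16965561 0.02      ]
 [0.72239099 0.3364535  0.02      ]] [[0.47818321 0.27184006 0.02      ]
 [0.72067493 0.16609904 0.02      ]]
```

View pics/zoom.png

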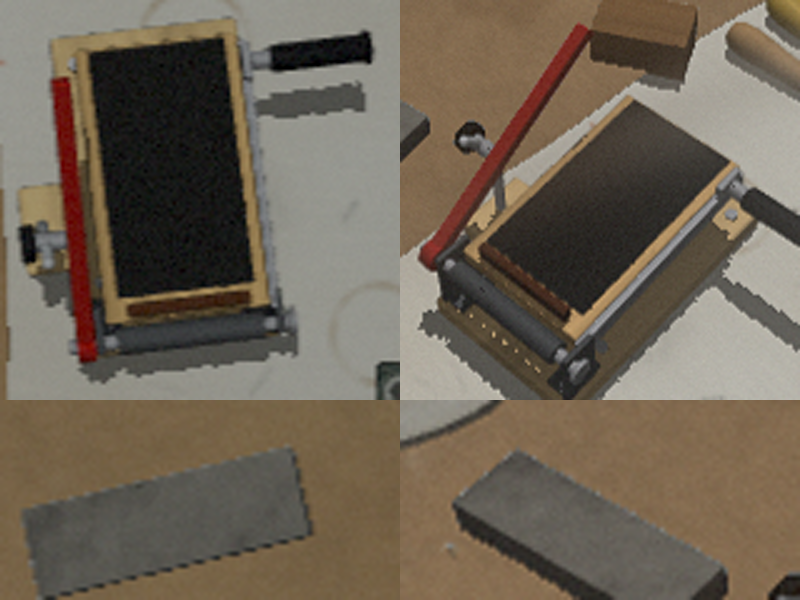

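```bash
cat > fit.py <<'E'
from h import *
from scipy.optimize import least_squares
T=lambda u,v:(320+(u+.5)/3.2-.5,210+(v+.5)/3.2-.5)
S=lambda u,v:(240+(u-400+.5)/2.5-.5,205+(v+.5)/2.5-.5)
# p: hx,hy,yaw,tilt,arm,zt,xfar,yr
def world(p,q,a):
    q=R.from_euler('y',-a).apply(q); return R.from_euler('z',p[2]).apply(q)+[p[0],p[1],.06]
def pts(p):
    t,a,zt,xf,yr=p[3:]; xn=xf-.178
    b=lambda *q:world(p,q,t); r=lambda *q:world(p,q,a); f=lambda x,y:world(p,(x,y,-.042),0)
    return [('top',T(77,52),b(xf,.053,zt)),('top',T(105,322),b(xn,.053,zt)),('top',T(270,303),b(xn,-.053,zt)),
     ('scene',S(630,97),b(xf,.053,zt)),('scene',S(738,165),b(xf,-.053,zt)),('scene',S(468,252),b(xn,.053,zt)),('scene',S(573,338),b(xn,-.053,zt)),
     ('top',T(371,49),b(.17,-.133,.008)),('top',T(272,56),b(.17,-.071,.008)),('scene',(410.5,301),b(.17,-.133,.008)),('scene',S(748,200),b(.17,-.071,.008)),
     ('top',T(62,79),r(.19,yr,zt)),('scene',S(582,27),r(.19,yr,zt)),
     ('top',T(50,40),f(.21,.065)),('top',T(237,20),f(.21,-.065))]
def res(p): return np.concatenate([proj(n,w)[0]-uv for n,uv,w in pts(p)])
s=least_squares(res,[.48,.0,0.05,.06,.55,.012,.18,.062],loss='soft_l1')
if __name__=='__main__':
    print(s.x.round(4)); print(res(s.x).reshape(-1,2).round(1).tolist())
    p=s.x; print('lever',world(p,[.17,-.102,.008],p[3]),'lever at arm angle',world(p,[.17,-.102,.008],p[4]))
    a=lambda u,v:(210+(u+.5)/4-.5,265+(v-400+.5)/4-.5); c=lambda u,v:(170+(u-400+.5)/4-.5,210+(v-400+.5)/4-.5)
    q=onplane('top',[a(22,510),a(292,447),a(312,534),a(40,600)],.024); print(q.round(4),q.mean(0), np.degrees(np.arctan2(*(q[1]+q[2]-q[0]-q[3])[1::-1])))
    print(onplane('scene',[c(453,503),c(517,452),c(725,570)],.024).round(4))
E
python3 fit.py
```

```text
[0.4482 0.0053 0.14   0.0983 0.5737 0.0036 0.1908 0.0693]
[[-0.2, -1.0], [0.9, 0.2], [0.2, 0.2], [-0.0, -1.4], [1.8, 0.5], [-2.1, 0.1], [1.1, 2.1], [-1.9, -0.2], [-0.5, 0.9], [-2.7, 1.6], [-1.0, -1.8], [-0.4, 0.7], [1.1, -0.3], [0.6, -0.8], [0.4, -1.1]]
lever [ 0.62916524 -0.07215489  0.08465217] lever at arm angle [ 0.59950585 -0.07633543  0.15898581]
[[0.4846 0.3553 0.024 ]
 [0.5222 0.2115 0.024 ]
 [0.4757 0.199  0.024 ]
 [0.437  0.343  0.024 ]] [0.47986991 0.27718367 0.024     ] -75.15063972825827
[[0.4376 0.3411 0.024 ]
 [0.4827 0.3526 0.024 ]
 [0.5207 0.2091 0.024 ]]
```

```bash
cat >> h.py <<'E'
def tgt(xyz,yaw,pitch=0,cy=0.14):
    """tool down, jaw axis y at world yaw (rad); pitch: fingers lean along cradle +x by pitch"""
    y=np.array([np.cos(yaw),np.sin(yaw),0]); z=np.array([0,0,-1.]); M=np.c_[np.cross(y,z),y,z]
    return np.array(xyz,float),R.from_rotvec(-pitch*np.array([-np.sin(cy),np.cos(cy),0]))*R.from_matrix(M)
def plan(T,n):
    o=bot.get_obs(); p,q=o['eef_pos'],R.from_quat(o['tool_rot']); P,Q=T
    w=(q.inv()*Q).as_rotvec()/n
    print('from',p.round(4),'one-shot',q.inv().apply(P-p).round(4),np.degrees(w*n).round(1))
    for i in range(n):
        print(np.r_[q.inv().apply(P-p)/(n-i),np.degrees(w)].round([4,4,4,1,1,1]).tolist(),end=',')
        p=p+(P-p)/(n-i); q=q*R.from_rotvec(w)
    print()
E
python3 -c "
from h import *
plan(tgt([.629,-.072,.2],.14),12)"
```

```text
from [0.1268 0.4831 0.2305] one-shot [-0.6267 -0.4093  0.0313] [-0.1  0.1 67.3]Traceback (most recent call last):
  File "<string>", line 3, in <module>
    plan(tgt([.629,-.072,.2],.14),12)
    ~~~~^^^^^^^^^^^^^^^^^^^^^^^^^^^^^
  File "h.py", line 21, in plan
    print(np.r_[q.inv().apply(P-p)/(n-i),np.degrees(w)].round([4,4,4,1,1,1]).tolist(),end=',')
          ~~~~~~~~~~~~~~~~~~~~~~~~~~~~~~~~~~~~~~~~~~~~~~~~~~~^^^^^^^^^^^^^^^
TypeError: 'list' object cannot be interpreted as an integer
```

```bash
sed -i 's/\.round(\[4,4,4,1,1,1\])/.round(4)/' h.py
python3 -m jog '[[[0,0,0,0,0,9.6],[0,0,0,0,0,9.6],[0,0,0,0,0,9.6],[0,0,0,0,0,9.6],[0,0,0,0,0,9.6],[0,0,0,0,0,9.6],[0,0,0,0,0,9.6]]]' 0.0854
python3 -m jog '[[[-0.05,0.034,0,0,0,0],[-0.05,0.034,0,0,0,0],[-0.05,0.034,0,0,0,0],[-0.05,0.034,0,0,0,0],[-0.05,0.034,0,0,0,0],[-0.05,0.034,0,0,0,0],[-0.05,0.034,0,0,0,0],[-0.05,0.034,0,0,0,0],[-0.05,0.034,0,0,0,0],[-0.05,0.034,0,0,0,0],[-0.05,0.034,0,0,0,0],[-0.05,0.034,0,0,0,0]]]'
python3 - <<'E'
from h import *
plan(tgt([.629,-.072,.2],.14),2)
c=bot.camera('wrist'); cv2.imwrite('pics/w1.png',c['pixels'][:,:,::-1]); print({k:c[k] for k in c if k!='pixels'})
E
```

```text
clock: 0.98
eef_pos: [0.1261, 0.4804, 0.2266]
tool_rot: [0.67, 0.742, -0.005, 0.003]
ft_force: [-0.8, -0.6, -0.6]
grip_width: 0.0854
clock: 2.48
eef_pos: [0.6051, -0.0879, 0.2269]
tool_rot: [0.667, 0.745, -0.006, 0.001]
ft_force: [1.5, 0.5, 1.0]
grip_width: 0.0853
from [ 0.6051 -0.0879  0.2269] one-shot [0.0134 0.0257 0.0266] [-0.4  0.6 -1.7]
[0.0067, 0.0128, 0.0133, -0.2005, 0.2864, -0.8272],[0.0064, 0.0129, 0.0134, -0.2005, 0.2864, -0.8272],
{'fx': 371.64829954431775, 'fy': 371.64829954431775, 'cx': 315.7644247225004, 'cy': 233.97066398101347, 'rvec': array([-2.85794964, -0.16099804, -0.01373259]), 'tvec': array([-0.59115918, -0.18616769,  0.3337112 ])}
```

View pics/w1.png

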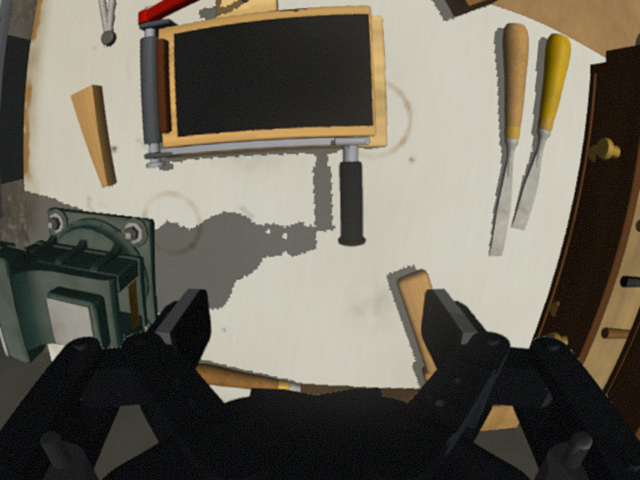

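Wrist view: lever bar from (349,163) to (351,243), centre about (350.5,203); nothing in the way.

```bash
cat >> h.py <<'E'
def wray(px,rv,tv,f=371.648,cx=315.764,cy=233.971):
    d=(np.array(px,float)-[cx,cy])/f; t=np.hypot(*d); v=np.r_[np.sin(t)*d/t,np.cos(t)]
    M=R.from_rotvec(rv).as_matrix(); return -M.T@tv, M.T@v
E
python3 - <<'E'
from h import *
for px in ((349,163),(350.5,203),(351,243)):
    c,d=wray(px,[-2.85794964,-0.16099804,-0.01373259],[-0.59115918,-0.18616769,0.3337112])
    print((c+d*((.085-c[2])/d[2])).round(4))
E
```

```text
[ 0.6257 -0.0424  0.085 ]
[ 0.6308 -0.0733  0.085 ]
[ 0.6356 -0.1056  0.085 ]
```

```bash
python3 -m jog '[[[0.003,0.0135,0.02,0,0.3,-0.8],[0.003,0.0135,0.02,0,0.3,-0.8],[0,0,0.03,0,0,0],[0,0,0.03,0,0,0],[0,0,0.03,0,0,0],[0,0,0.015,0,0,0]]]'
python3 -c "
from h import *
plan(tgt([.631,-.077,.066],.145),1)"
```

```text
clock: 3.28
eef_pos: [0.6348, -0.085, 0.0703]
tool_rot: [0.658, 0.753, -0.005, -0.003]
ft_force: [-0.5, 0.1, 0.7]
grip_width: 0.0857
from [ 0.6348 -0.085   0.0703] one-shot [ 0.0085 -0.0026  0.0043] [-0.6  0.1 -0.6]
[0.0085, -0.0026, 0.0043, -0.6192, 0.0782, -0.6114],
```

Centre and close on the bar.

```bash
python3 -m jog '[[[0.006,-0.003,0.006,-0.6,0,-0.6],[0.002,0,0,0,0,0]]]'
python3 -m jog '[[[0,0,0,0,0,0],[0,0,0,0,0,0],[0,0,0,0,0,0],[0,0,0,0,0,0],[0,0,0,0,0,0],[0,0,0,0,0,0]]]' 0
python3 - <<'E'
from h import *
o=bot.get_obs();p=o['eef_pos'];q=R.from_quat(o['tool_rot']);print('grasp',q.apply([0,0,-.0187])+p,q.as_matrix().round(3))
E
```

```text
clock: 3.52
eef_pos: [0.6293, -0.076, 0.0623]
tool_rot: [0.653, 0.757, -0.001, -0.001]
ft_force: [0.4, -0.0, 0.9]
grip_width: 0.0855
clock: 4.28
eef_pos: [0.6309, -0.076, 0.0649]
tool_rot: [0.653, 0.757, -0.0, 0.0]
ft_force: [0.1, 0.1, -0.6]
grip_width: 0.0163
grasp [ 0.6309259  -0.07601076  0.08363844] [[-0.146  0.989  0.   ]
 [ 0.989  0.146 -0.001]
 [-0.001 -0.    -1.   ]]
```

```bash
python3 -m jog '[[[0,-0.002,-0.0112,0,0,0],[0,-0.0028,-0.0111,0,0,0],[0,-0.0035,-0.0108,0,0,0],[0,-0.0042,-0.0106,0,0,0],[0,-0.0049,-0.0103,0,0,0],[0,-0.0056,-0.0099,0,0,0],[0,0,0,0,0,0]]]'
python3 - <<'E'
from h import *
from fit import s
o=bot.get_obs();p=o['eef_pos'];q=R.from_quat(o['tool_rot']);g=q.apply([0,0,-.0187])+p;print(g,o['ft_force'],o['grip_width'])
h=s.x; d=R.from_euler('z',-h[2]).apply(g-[h[0],h[1],.06]);print(d,np.hypot(d[0],d[2]),np.arctan2(d[2],d[0])-.047)
a=bot.camera('top')['pixels'][:,:,::-1];b=bot.camera('scene')['pixels'][:,:,::-1]
cv2.imwrite('pics/top1.png',a);cv2.imwrite('pics/scene1.png',b)
o=np.zeros((480,800,3),np.uint8)
z=lambda i,x,y,w,h,s:cv2.resize(i[y:y+h,x:x+w],None,fx=s,fy=s,interpolation=cv2.INTER_CUBIC)
o[:,:400]=z(a,320,205,100,120,4);o[:,400:]=z(b,240,195,100,120,4);o[:]=o
cv2.imwrite('pics/z1.png',o)
E
```

```text
clock: 5.15
eef_pos: [0.6162, -0.0782, 0.1191]
tool_rot: [0.653, 0.757, 0.004, 0.003]
ft_force: [-4.2, 0.5, 7.3]
grip_width: 0.0159
[ 0.61600579 -0.0782222   0.13781769] [-4.23447708  0.45173255  7.26869925] 0.015884737020111256
[ 0.15451573 -0.10617123  0.07781769] 0.17300492350443802 0.41954188900181083
```

View pics/z1.png

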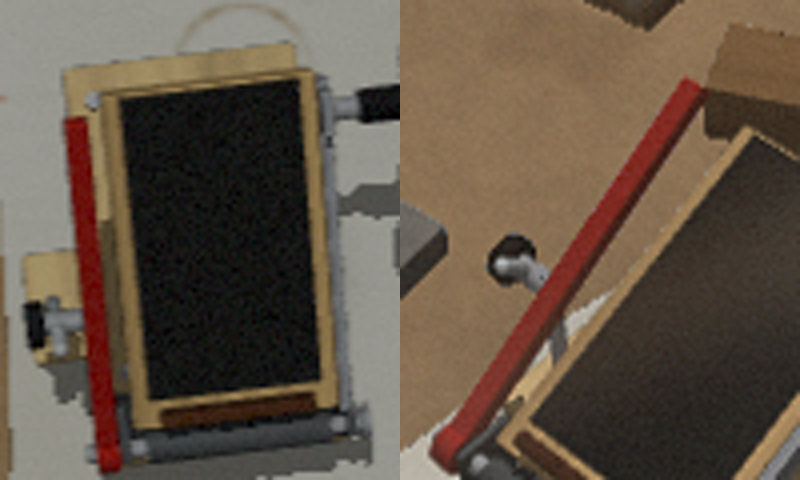

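```bash
cat > fit2.py <<'E'
from fit import *
T2=lambda u,v:(320+(u+.5)/4-.5,205+(v+.5)/4-.5)
S2=lambda u,v:(240+(u-400+.5)/4-.5,195+(v+.5)/4-.5)
def pts2(p,t2):
    a,zt,xf,yr=p[4:]; xn=xf-.178
    b=lambda *q:world(p,q,t2); r=lambda *q:world(p,q,a)
    return [('top',T2(103,98),b(xf,.053,zt)),('top',T2(312,70),b(xf,-.053,zt)),('top',T2(140,427),b(xn,.053,zt)),('top',T2(335,405),b(xn,-.053,zt)),
     ('scene',S2(748,128),b(xf,.053,zt)),('scene',S2(500,440),b(xn,.053,zt)),
     ('top',T2(76,119),r(.19,yr,zt)),('scene',S2(695,85),r(.19,yr,zt))]
def res2(x):
    p=x[:8];t2=x[8]; off=x[9:13] # per-camera image offsets (calibration ~2 mm)
    o={'top':off[:2],'scene':off[2:]}
    e=[proj(n,w)[0]+o[n]-uv for n,uv,w in pts(p)+pts2(p,t2)]
    g=[(world(p,[.17,-.102,.008],t)-q)[[0,2]]/.002 for t,q in ((p[3],[.6309,-.076,.0836]),(t2,[.6160,-.0782,.1378]))]
    return np.concatenate(e+g+[off/1.0])
s2=least_squares(res2,np.r_[s.x,.42,0,0,0,0],loss='soft_l1')
if __name__=='__main__':
    print(s2.x.round(4)); print(res2(s2.x)[:-8].reshape(-1,2).round(1).tolist(),res2(s2.x)[-8:].round(2))
E
python3 fit2.py
```

```text
[ 0.4496  0.0058  0.1429  0.0944  0.5732  0.0019  0.1906  0.0692  0.415
  0.2921  0.8235 -0.1706  0.2224]
[[-0.4, -0.5], [0.9, 0.4], [0.1, 0.3], [-0.1, -0.9], [1.7, 0.8], [-1.8, 0.3], [1.5, 2.2], [-2.1, -0.3], [-0.7, 1.0], [-2.7, 1.1], [-0.9, -2.2], [-0.6, 0.5], [1.6, -0.3], [0.5, -0.6], [0.3, -1.0], [-0.0, -0.8], [1.2, 0.0], [-1.0, 0.1], [1.1, -0.5], [-0.1, -1.2], [-0.4, 0.5], [-0.1, 0.4], [0.7, -0.7]] [ 0.02  0.2  -0.53 -0.97  0.29  0.82 -0.17  0.22]
```

```bash
python3 -m jog '[[[0,-0.0045,-0.0088,0,0,0],[0,-0.005,-0.0085,0,0,0],[0,-0.005,-0.0075,0,0,0],[0,0,0,0,0,0]]]'
cat > ang.py <<'E'
from fit2 import *
o=bot.get_obs();p=o['eef_pos'];q=R.from_quat(o['tool_rot']);g=q.apply([0,0,-.0187])+p
h=s2.x; d=R.from_euler('z',-h[2]).apply(g-[h[0],h[1],.06]);print(g,d,np.hypot(d[0],d[2]),'bed',np.arctan2(d[2],d[0])-.047,'arm',h[4],o['ft_force'])
E
python3 ang.py
```

```text
clock: 5.75
eef_pos: [0.6055, -0.0798, 0.1397]
tool_rot: [0.653, 0.758, 0.007, 0.004]
ft_force: [-3.6, 0.7, 5.0]
grip_width: 0.016
[ 0.60515866 -0.07984417  0.1583501 ] [ 0.1417433  -0.10691796  0.0983501 ] 0.17252219022244353 bed 0.5595937063505103 arm 0.5731611395195653 [-3.61864945  0.67549478  5.00985267]
```

```bash
cat > look.py <<'E'
from h import *
import sys
k=sys.argv[1]
a=bot.camera('top')['pixels'][:,:,::-1];b=bot.camera('scene')['pixels'][:,:,::-1]
cv2.imwrite(f'pics/top{k}.png',a);cv2.imwrite(f'pics/scene{k}.png',b)
o=np.zeros((600,800,3),np.uint8)
z=lambda i,x,y,w,h,s:cv2.resize(i[y:y+h,x:x+w],None,fx=s,fy=s,interpolation=cv2.INTER_CUBIC)
o[:,:300]=z(a,330,205,60,120,5);o[:,300:]=z(b,240,200,100,120,5)
cv2.imwrite(f'pics/z{k}.png',o)
E
python3 look.py 2
```

```text
(no output)
```

View pics/z2.png

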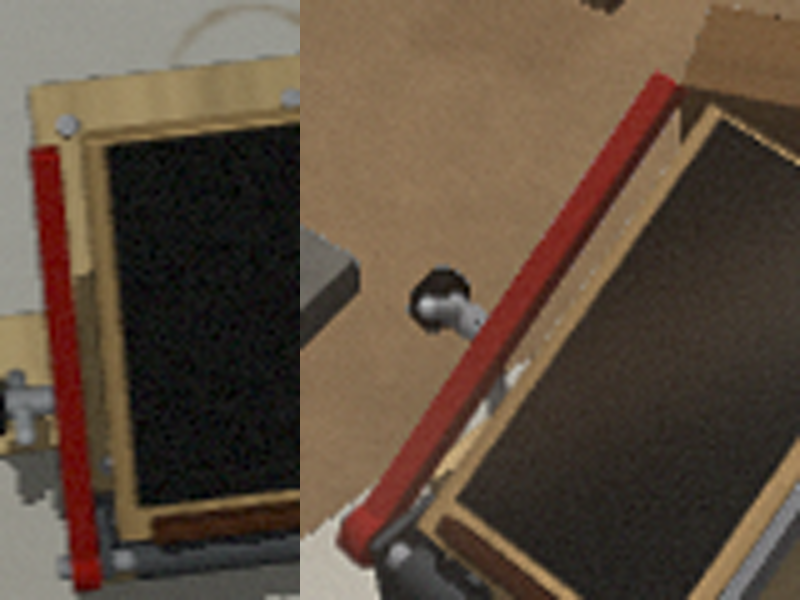

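```bash
cat > edge.py <<'E'
from h import *
import sys
from scipy.optimize import brentq
b=cv2.imread(f'pics/scene{sys.argv[1]}.png').astype(float); yaw=.143
f,cx,cy,r,t=CAL['scene']; M=R.from_rotvec(r).as_matrix()
def angle(pts):
    pts=np.array(pts); l=cv2.fitLine(np.float32(pts),cv2.DIST_HUBER,0,.01,.01).ravel()
    e=(pts-l[2:])@[-l[1],l[0]]
    ray=[np.r_[(l[2:]+k*l[:2]-[cx,cy])/f,1] for k in (-40,40)]; n=M.T@np.cross(*ray)
    out=[brentq(lambda a:n@[np.cos(y)*np.cos(a),np.sin(y)*np.cos(a),np.sin(a)],-.3,1.4) for y in (yaw-.01,yaw,yaw+.01)]
    return np.round(out,4),'rms px',round(float(e.std()),2),len(pts)
def cross(row,lo,hi):  # subpixel crossing of 0 of signal
    return row
redv=b[:,:,2]-1.7*b[:,:,1]; L=[];Rr=[];W=[];D=[]
def edges(sig,th):
    i=np.flatnonzero((sig[:-1]<th)!=(sig[1:]<th)); return i+(th-sig[i])/(sig[i+1]-sig[i])
for y in range(222,300):
    e=edges(redv[y,240:390],25)+240
    if len(e)>=2: L.append((e[0],y)); Rr.append((e[-1],y))
    x0=int(e[-1])+2 if len(e) else 300
    # wood -> rubber: saturation-ish (R-B) falls
    g=b[y,x0:x0+60,2]-b[y,x0:x0+60,0]; dk=b[y,x0:x0+60].sum(1)
    run=[k for k in range(len(dk)-6) if (dk[k:k+6]<150).all() and k>3]
    if run:
        k=run[0]; e2=edges(dk[k-3:k+2],200)
        if len(e2): D.append((e2[-1]+k-3+x0,y))
print('red left',angle(L));print('red right',angle(Rr));print('rubber',angle([d for d in D if 225<d[1]<295]) if len(D)>9 else D)
print([np.round(d,1).tolist() for d in D[::10]],[np.round(d,1).tolist() for d in L[::15]])
E
python3 edge.py 2; python3 edge.py 1; python3 ang.py
```

```text
red left (array([0.5947, 0.5801, 0.5651]), 'rms px', 0.14, 78)
red right (array([0.5672, 0.5519, 0.5362]), 'rms px', 0.2, 78)
rubber (array([0.5524, 0.536 , 0.5193]), 'rms px', 0.1, 40)
[[324.9, 222.0], [316.1, 234.0], [309.5, 244.0], [302.4, 254.0], [291.3, 270.0]] [[305.1, 222.0], [295.2, 237.0], [284.8, 252.0], [274.7, 267.0], [264.9, 282.0], [255.0, 297.0]]
red left (array([0.5948, 0.5801, 0.5651]), 'rms px', 0.14, 78)
red right (array([0.567 , 0.5517, 0.536 ]), 'rms px', 0.19, 78)
rubber (array([0.4257, 0.4079, 0.3899]), 'rms px', 3.34, 28)
[[315.8, 223.0], [322.8, 235.0], [314.9, 245.0], [275.6, 295.0]] [[305.2, 222.0], [295.2, 237.0], [284.8, 252.0], [274.8, 267.0], [265.0, 282.0], [255.0, 297.0]]
[ 0.60516398 -0.07984502  0.15839238] [ 0.14174845 -0.10691957  0.09839238] 0.17255052597925838 bed 0.5597780134833307 arm 0.5731611395195653 [-1.47142092  0.68732651  1.70761532]
```

```bash
cat > e3.py <<'E'
import sys; k=sys.argv[1]
exec(open('edge.py').read().split('redv=')[0])
def edges(sig,th):
    i=np.flatnonzero((sig[:-1]<th)!=(sig[1:]<th)); return i+(th-sig[i])/(sig[i+1]-sig[i])
if len(sys.argv)>2:
    for y in (225,245,265,285): print(y,b[y,int(300-(y-225)*.67):int(300-(y-225)*.67)+45].astype(int)[:,[2,1]].tolist())
rv=b[:,:,2]-1.7*b[:,:,1]
# oriented profile: warp so that the arm is vertical, print gradient maxima per row, robust lines
def track(x0,y0,x1,y1,w=5,ch=2,y_a=226,y_b=290):
    out=[]
    for y in range(y_a,y_b):
        xc=x0+(x1-x0)*(y-y0)/(y1-y0); xs=np.arange(int(xc)-w,int(xc)+w+2); g=np.abs(np.diff(b[y,xs,ch])); g[g<g.max()*.4]=0
        out.append(((g*(xs[:-1]+.5)).sum()/g.sum(),y))
    return out
E
python3 e3.py 2 1
```

```text
225 [[137, 109], [134, 108], [138, 112], [138, 67], [130, 40], [129, 37], [128, 46], [129, 46], [129, 46], [113, 41], [67, 31], [65, 33], [83, 55], [137, 114], [142, 117], [143, 118], [64, 51], [51, 35], [89, 72], [152, 123], [153, 126], [153, 126], [112, 89], [51, 44], [38, 35], [44, 37], [41, 37], [89, 75], [166, 135], [101, 81], [85, 66], [64, 54], [63, 52], [57, 43], [57, 44], [57, 44], [55, 44], [57, 48], [58, 46], [58, 46], [60, 48], [62, 47], [59, 48], [56, 45], [63, 49]]
245 [[135, 111], [136, 110], [136, 112], [137, 109], [127, 44], [127, 40], [125, 38], [126, 44], [125, 40], [125, 39], [96, 32], [66, 31], [59, 25], [106, 74], [136, 111], [138, 110], [133, 106], [133, 106], [137, 114], [145, 115], [152, 123], [156, 125], [112, 90], [47, 37], [47, 38], [49, 43], [45, 35], [47, 41], [48, 41], [45, 39], [48, 40], [50, 42], [52, 44], [43, 34], [47, 37], [50, 41], [52, 44], [55, 46], [52, 42], [53, 44], [53, 42], [49, 43], [56, 50], [58, 51], [54, 46]]
265 [[108, 105], [123, 122], [126, 129], [122, 59], [125, 41], [127, 49], [127, 47], [128, 48], [127, 44], [115, 43], [79, 40], [69, 40], [70, 39], [132, 108], [135, 109], [136, 111], [129, 104], [134, 111], [142, 115], [140, 112], [152, 123], [140, 111], [58, 49], [55, 44], [60, 48], [55, 46], [56, 46], [56, 50], [56, 47], [61, 51], [61, 47], [58, 48], [61, 49], [62, 49], [57, 46], [59, 49], [56, 43], [57, 46], [62, 49], [61, 50], [59, 50], [64, 53], [60, 47], [62, 52], [64, 54]]
285 [[134, 107], [133, 109], [132, 109], [134, 107], [125, 56], [126, 52], [124, 51], [128, 56], [126, 51], [125, 52], [103, 50], [74, 46], [72, 44], [80, 53], [141, 137], [177, 169], [170, 150], [163, 136], [138, 112], [138, 113], [145, 119], [144, 117], [79, 66], [54, 46], [60, 53], [58, 51], [56, 48], [59, 50], [64, 54], [55, 46], [54, 47], [56, 46], [54, 40], [53, 43], [56, 50], [57, 47], [56, 50], [56, 46], [57, 46], [56, 47], [51, 43], [52, 43], [49, 39], [52, 46], [52, 45]]
```

```bash
cat > e4.py <<'E'
exec(open('e3.py').read())
L=[];C=[];D=[]
for y in range(228,296):
    e=edges(rv[y,240:390],25)
    xl=e[0]+240; L.append((xl,y)); i=int(xl)+3
    c=edges(b[y,i:i+8,2],97); 
    if len(c): C.append((c[0]+i,y))
    i=int(xl)+15; s=b[y,i:i+14,2]; d=[q for q in edges(s,100) if s[int(q)]>s[int(q)+1] and s[min(int(q)+3,13)]<80]
    if d: D.append((d[-1]+i,y))
for n,q in (('L',L),('topright',C),('rubber',D)):
    q=np.array(q); m=np.polyfit(q[:,1],q[:,0],1); k=np.abs(q[:,0]-np.polyval(m,q[:,1]))<.8; print(n,angle(q[k]))
E
python3 e4.py 2
```

```text
L (array([0.5931, 0.5784, 0.5634]), 'rms px', 0.14, 68)
topright (array([0.5925, 0.5774, 0.562 ]), 'rms px', 0.07, 68)
rubber (array([0.5522, 0.5359, 0.5191]), 'rms px', 0.09, 68)
```

```bash
python3 ang.py; python3 -m jog '[[[0,-0.0022,-0.0034,0,0,0],[0,-0.0022,-0.0034,0,0,0],[0,0,0,0,0,0]]]'; python3 look.py 3; python3 e4.py 3; python3 ang.py
```

```text
[ 0.60516398 -0.07984502  0.15839238] [ 0.14174845 -0.10691957  0.09839238] 0.17255052597925838 bed 0.5597780134833307 arm 0.5731611395195653 [-1.47142092  0.68732651  1.70761532]
clock: 6.22
eef_pos: [0.603, -0.0801, 0.1438]
tool_rot: [0.653, 0.758, 0.008, 0.005]
ft_force: [-1.6, -0.0, 3.0]
grip_width: 0.0162
L (array([0.5937, 0.5791, 0.5641]), 'rms px', 0.14, 68)
topright (array([0.5921, 0.577 , 0.5616]), 'rms px', 0.07, 68)
rubber (array([0.5786, 0.5626, 0.5463]), 'rms px', 0.09, 68)
[ 0.60262895 -0.08019477  0.16249622] [ 0.13918945 -0.10690474  0.10249622] 0.17285594805428078 bed 0.5877266846092576 arm 0.5731611395195653 [ 1.23189966  0.58786172 -1.02176606]
```

```bash
python3 -m jog '[[[0,-0.0016,-0.0026,0,0,0],[0,-0.0008,-0.0012,0,0,0],[0,0,0,0,0,0]]]'; python3 look.py 4; python3 e4.py 4; python3 ang.py
```

```text
clock: 6.7
eef_pos: [0.6018, -0.0803, 0.1455]
tool_rot: [0.652, 0.758, 0.009, 0.005]
ft_force: [0.8, 0.8, 0.8]
grip_width: 0.0158
L (array([0.5959, 0.5812, 0.5663]), 'rms px', 0.14, 68)
topright (array([0.5928, 0.5777, 0.5623]), 'rms px', 0.07, 68)
rubber (array([0.5965, 0.5807, 0.5646]), 'rms px', 0.08, 68)
[ 0.60145256 -0.08039676  0.1641988 ] [ 0.13799629 -0.10693714  0.1041988 ] 0.17291722005680868 bed 0.5997470012403022 arm 0.5731611395195653 [ 3.28035606  0.14588147 -4.42250643]
```

```bash
python3 -m jog '[[[0,0,0,0,0,0],[0,0,0,0,0,0],[0,0,0,0,0,0],[0,0,0,0,0,0]]]' 0.0854
python3 -m jog '[[[0,0,-0.03,0,0,0],[0,0,-0.04,0,0,0],[0,0,-0.04,0,0,0],[0,0,-0.02,0,0,0]]]'; python3 look.py 5; python3 e4.py 5; python3 -c "
from h import *
plan(tgt([.480,.277,.15],np.radians(14.85)),1)"
```

```text
clock: 7.3
eef_pos: [0.6006, -0.0807, 0.147]
tool_rot: [0.653, 0.758, 0.008, 0.005]
ft_force: [0.2, -0.6, -0.4]
grip_width: 0.0849
clock: 7.8
eef_pos: [0.5963, -0.0813, 0.2783]
tool_rot: [0.653, 0.758, 0.006, 0.003]
ft_force: [0.3, 0.7, -0.2]
grip_width: 0.0856
L (array([0.5943, 0.5797, 0.5647]), 'rms px', 0.15, 68)
topright (array([0.5926, 0.5776, 0.5622]), 'rms px', 0.06, 68)
rubber (array([0.5961, 0.5804, 0.5642]), 'rms px', 0.08, 68)
from [ 0.597  -0.0813  0.2787] one-shot [ 0.3713 -0.0645  0.1289] [ 0.9 -0.1 -6.3]
[0.3713, -0.0645, 0.1289, 0.8783, -0.1389, -6.3247],
```

View pics/z5.png

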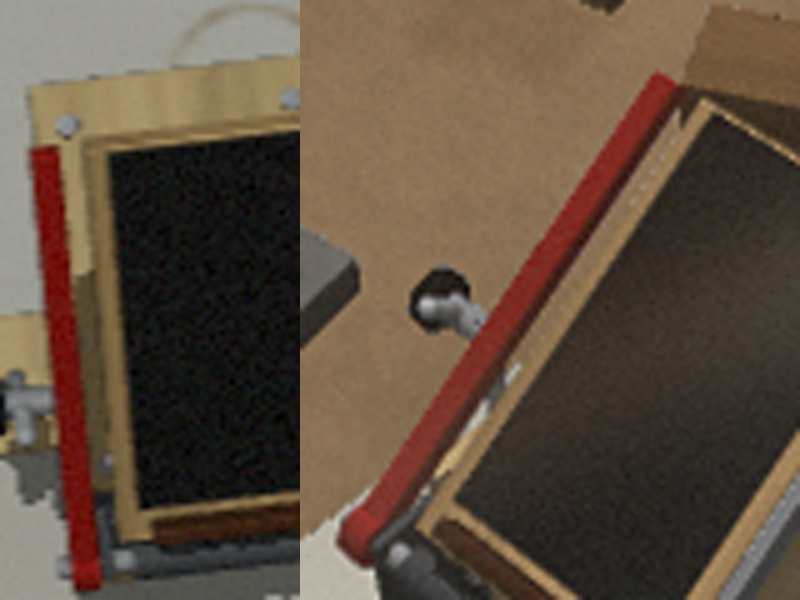

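Bed and red arm edges are parallel (rubber edge 0.580, arm 0.579), and held after release. Now to the stone.

```bash
python3 -m jog '[[[0.055,-0.009,0,0.1,0,-0.9],[0.055,-0.009,0,0.1,0,-0.9],[0.055,-0.009,0,0.1,0,-0.9],[0.055,-0.009,0,0.1,0,-0.9],[0.055,-0.009,0.02,0.1,0,-0.9],[0.055,-0.009,0.04,0.1,0,-0.9],[0.041,-0.01,0.04,0.2,0,-0.9],[0,0,0,0,0,0]]]'
python3 - <<'E'
from h import *
plan(tgt([.480,.277,.004],np.radians(14.85)),1)
c=bot.camera('wrist'); cv2.imwrite('pics/w2.png',c['pixels'][:,:,::-1]); np.savez('w2.npz',r=c['rvec'],t=c['tvec'])
E
```

```text
clock: 8.9
eef_pos: [0.458, 0.2722, 0.17]
tool_rot: [0.61, 0.793, -0.003, -0.003]
ft_force: [0.7, -0.5, -0.6]
grip_width: 0.0854
from [0.458  0.2722 0.17  ] one-shot [-0.0011  0.0241  0.1658] [-0.6 -0.1 -0. ]
[-0.0011, 0.0241, 0.1658, -0.557, -0.0688, -0.0022],
```

View pics/w2.png

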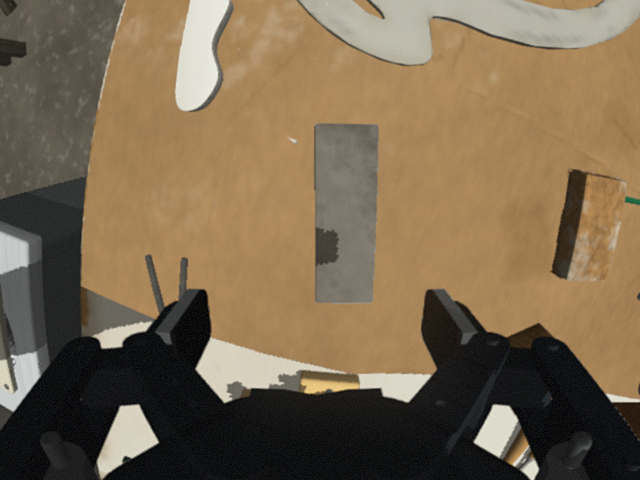

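Stone's top face seen from (315,125)/(378,125) to (315,303)/(372,303), well aligned with the jaws.

```bash
python3 - <<'E'
from h import *
w=np.load('w2.npz'); q=[]
for px in ((315.5,125),(378,125),(372.5,303),(316,303)):
    c,d=wray(px,w['r'],w['t']); q.append(c+d*((.024-c[2])/d[2]))
q=np.array(q); print(q.round(4),q.mean(0)); v=q[0]+q[1]-q[2]-q[3]; yaw=np.arctan2(v[1],v[0])-np.pi/2; print(np.degrees(yaw))
m=q.mean(0); m[2]=.004; plan(tgt(m,yaw),1)
E
```

```text
[[0.4385 0.3428 0.024 ]
 [0.4849 0.356  0.024 ]
 [0.5242 0.2122 0.024 ]
 [0.4769 0.2    0.024 ]] [0.48114132 0.27776213 0.024     ]
15.163526053330278
from [0.4599 0.2717 0.1719] one-shot [0.0002 0.0232 0.1678] [-0.4 -0.1 -0.4]
[0.0002, 0.0232, 0.1678, -0.3547, -0.0939, -0.4208],
```

```bash
python3 -m jog '[[[0,0.012,0.03,-0.2,0,-0.2],[0,0.011,0.04,-0.2,0,-0.2],[0,0,0.04,0,0,0],[0,0,0.03,0,0,0],[0,0,0.015,0,0,0],[0,0,0,0,0,0]]]'
python3 -c "
from h import *
plan(tgt([.4811,.2778,.004],np.radians(15.16)),1)"
```

```text
clock: 9.7
eef_pos: [0.492, 0.2743, 0.0184]
tool_rot: [0.612, 0.791, 0.006, 0.004]
ft_force: [0.5, 0.3, 0.7]
grip_width: 0.0856
from [0.492  0.2743 0.0184] one-shot [ 0.0061 -0.0099  0.0142] [ 0.8 -0.1 -0.6]
[0.0061, -0.0099, 0.0142, 0.8356, -0.1333, -0.5739],
```

```bash
python3 -m jog '[[[0.006,-0.01,0.006,0.8,-0.1,-0.6],[0,0,0.006,0,0,0],[0,0,0,0,0,0]]]'
python3 -c "
from h import *
plan(tgt([.4811,.2778,.004],np.radians(15.16)),1)"
```

```text
clock: 10.07
eef_pos: [0.4826, 0.2789, 0.0089]
tool_rot: [0.607, 0.794, 0.003, 0.001]
ft_force: [-0.6, 0.1, -0.6]
grip_width: 0.0851
from [0.4826 0.2789 0.0089] one-shot [-0.0007 -0.0018  0.0049] [ 0.3 -0.1  0. ]
[-0.0007, -0.0018, 0.0049, 0.3205, -0.1167, 0.0377],
```

```bash
python3 -m jog '[[[-0.0007,-0.0018,0.0055,0.3,-0.1,0],[0,0,0,0,0,0]]]'
python3 -m jog '[[[0,0,0,0,0,0],[0,0,0,0,0,0],[0,0,0,0,0,0],[0,0,0,0,0,0],[0,0,0,0,0,0]]]' 0.02
python3 -c "
from h import *
o=bot.get_obs();print(o['eef_pos'],R.from_quat(o['tool_rot']).as_matrix().round(4),o['ft_force'])"
```

```text
clock: 10.32
eef_pos: [0.4814, 0.2782, 0.0038]
tool_rot: [0.607, 0.795, 0.001, 0.0]
ft_force: [0.3, -0.4, 0.5]
grip_width: 0.0857
clock: 10.95
eef_pos: [0.4816, 0.2783, 0.0042]
tool_rot: [0.607, 0.795, 0.001, 0.0]
ft_force: [1.0, -0.3, 0.9]
grip_width: 0.0484
[0.48162231 0.27834822 0.00423208] [[-2.626e-01  9.649e-01  1.700e-03]
 [ 9.649e-01  2.626e-01  1.300e-03]
 [ 8.000e-04  1.900e-03 -1.000e+00]] [ 0.99748407 -0.28437036  0.87113515]
```

```bash
python3 -m jog '[[[0,0,-0.02,0,0,0],[0,0,-0.04,0,0,0],[0,0,-0.05,0,0,0],[0,0,-0.05,0,0,0],[0,0,-0.05,0,0,0],[0,0,-0.03,0,0,0],[0,0,0,0,0,0]]]'
cat > seat.py <<'E'
from fit2 import *
h=s2.x; h0=np.array([h[0],h[1],.06])
def inbed(c,d,t,z):
    Q=R.from_euler('z',-h[2]); c=R.from_euler('y',t).apply(Q.apply(c-h0)); d=R.from_euler('y',t).apply(Q.apply(d)); return (c+d*((z-c[2])/d[2])).round(4)
def ray(n,px):
    f,cx,cy,r,t=CAL[n]; M=R.from_rotvec(r).as_matrix(); return -M.T@t, M.T@np.r_[(np.array(px)-[cx,cy])/f,1]
T5=lambda u,v:('top',(330+(u+.5)/5-.5,205+(v+.5)/5-.5)); S5=lambda u,v:('scene',(240+(u-300+.5)/5-.5,200+(v+.5)/5-.5))
if __name__=='__main__':
  w=([-2.85794964,-0.16099804,-0.01373259],[-0.59115918,-0.18616769,0.3337112])
  for z in (0,.004):
    print('z',z)
    for px,dz in (((168.5,45),.012),((168.5,130),.012),((176,60),0),((176,130),0),((163,30),0),((164,144),0),((371,20),0),((386,140),0)): print('w',px,inbed(*wray(px,*w),.094,z+dz))
    for q,dz in ((T5(152,520),.012),(T5(298,501),.012),(T5(138,510),0),(T5(108,153),0),(S5(442,515),.012),(S5(560,585),.012),(S5(457,500),0),(S5(418,528),0),(S5(705,97),0)): print(q[0],inbed(*ray(*q),.578,z+dz))
E
python3 seat.py
```

```text
clock: 11.82
eef_pos: [0.4773, 0.2755, 0.2424]
tool_rot: [0.607, 0.794, -0.008, -0.003]
ft_force: [0.0, 0.8, -3.9]
grip_width: 0.0485
z 0
w (168.5, 45) [0.0253 0.0338 0.012 ]
w (168.5, 130) [ 0.0226 -0.0386  0.012 ]
w (176, 60) [0.0262 0.0223 0.    ]
w (176, 130) [ 0.0236 -0.039   0.    ]
w (163, 30) [0.0135 0.0524 0.    ]
w (164, 144) [ 0.0107 -0.0501  0.    ]
w (371, 20) [0.1894 0.0415 0.    ]
w (386, 140) [ 0.1982 -0.0556  0.    ]
top [0.0238 0.0399 0.012 ]
top [ 0.0246 -0.02    0.012 ]
top [0.0215 0.0443 0.    ]
top [0.1839 0.0445 0.    ]
scene [0.0219 0.0433 0.012 ]
scene [ 0.0279 -0.0073  0.012 ]
scene [0.027 0.048 0.   ]
scene [0.0111 0.0546 0.    ]
scene [0.1899 0.0549 0.    ]
z 0.004
w (168.5, 45) [0.0274 0.0327 0.016 ]
w (168.5, 130) [ 0.0247 -0.0388  0.016 ]
w (176, 60) [0.0282 0.0214 0.004 ]
w (176, 130) [ 0.0256 -0.0391  0.004 ]
w (163, 30) [0.0156 0.0511 0.004 ]
w (164, 144) [ 0.0129 -0.05    0.004 ]
w (371, 20) [0.1892 0.0403 0.004 ]
w (386, 140) [ 0.1978 -0.0555  0.004 ]
top [0.0265 0.0402 0.016 ]
top [ 0.0272 -0.0193  0.016 ]
top [0.0242 0.0446 0.004 ]
top [0.1857 0.0448 0.004 ]
scene [0.0226 0.0412 0.016 ]
scene [ 0.0286 -0.0091  0.016 ]
scene [0.0276 0.0459 0.004 ]
scene [0.0118 0.0525 0.004 ]
scene [0.1896 0.0527 0.004 ]
```

```bash
python3 -m jog '[[[0,0,-0.003,0,0,-10.3],[0,0,-0.003,0,0,-10.3],[0,0,-0.003,0,0,-10.3],[0,0,-0.003,0,0,-10.3],[0,0,-0.003,0,0,-10.3],[0,0,-0.003,0,0,-10.3],[0,0,-0.003,0,0,-10.3],[0,0,-0.003,0,0,-10.3],[0,0,0,0,0,0]]]'
cat > goal.py <<'E'
from seat import *
def goal(x,gap,y=0,t=.579):
    T=tgt([0,0,0],h[2]+np.pi/2,t,h[2]); p=world(h,[x,y,gap],t)-T[1].apply([0,0,.0042]); return p,T[1]
if __name__=='__main__':
    import sys
    a=[float(v) for v in sys.argv[1:4]]; T=goal(a[0],a[1],a[2]); print(T[0]); plan(T,int(sys.argv[4])); o=bot.get_obs()
    q=R.from_quat(o['tool_rot']);u=R.from_euler('y',.579).apply(R.from_euler('z',-h[2]).apply(o['eef_pos']+q.apply([0,0,.0042])-h0)); print('stone now in bed frame',u.round(4),o['joint_pos'].round(2),o['ft_force'].round(1))
E
python3 goal.py .103 .06 0 8
```

```text
clock: 12.95
eef_pos: [0.4679, 0.2698, 0.2393]
tool_rot: [-0.089, 0.996, -0.013, -0.028]
ft_force: [0.3, 0.3, -4.0]
grip_width: 0.0485
[0.50019592 0.01307316 0.17009634]
from [0.4679 0.2698 0.2393] one-shot [ 0.0096 -0.2568  0.0755] [ -0.7 -36.5   2.4]
[0.0012, -0.0321, 0.0094, -0.0857, -4.5621, 0.2954],[0.0018, -0.0321, 0.0093, -0.0857, -4.5621, 0.2954],[0.0023, -0.0322, 0.0091, -0.0857, -4.5621, 0.2954],[0.0029, -0.0322, 0.0088, -0.0857, -4.5621, 0.2954],[0.0034, -0.0322, 0.0085, -0.0857, -4.5621, 0.2954],[0.0039, -0.0322, 0.0082, -0.0857, -4.5621, 0.2954],[0.0044, -0.0323, 0.0078, -0.0857, -4.5621, 0.2954],[0.0048, -0.0323, 0.0074, -0.0857, -4.5621, 0.2954],
stone now in bed frame [0.1422 0.2586 0.1162] [ 0.52  0.37  0.2   1.47 -0.    0.35] [ 0.3  0.3 -4. ]
```

```bash
python3 -m jog '[[[0,0,0,-0.2,-9.1,0.6],[0,0,0,-0.2,-9.1,0.6],[0,0,0,-0.2,-9.1,0.6],[0,0,0,-0.2,-9.1,0.6],[0,0,0,0,0,0]]]'
python3 goal.py .104 .06 0 1
```

```text
clock: 13.58
eef_pos: [0.4597, 0.2637, 0.2202]
tool_rot: [-0.061, 0.958, 0.016, 0.278]
ft_force: [-0.9, 0.2, -3.7]
grip_width: 0.0489
[0.50102439 0.01319235 0.17064353]
from [0.4597 0.2637 0.2202] one-shot [ 0.0193 -0.2535  0.0477] [-0.7 -0.8 -0.6]
[0.0193, -0.2535, 0.0477, -0.6977, -0.8353, -0.6425],
stone now in bed frame [0.1267 0.2538 0.1043] [ 0.69 -0.03 -0.5   0.62 -0.29  0.48] [-0.9  0.2 -3.7]
```

```bash
python3 -m jog '[[[0.002,-0.036,0,-0.1,-0.2,-0.1],[0.003,-0.036,0,-0.1,-0.2,-0.1],[0.003,-0.036,0,-0.1,-0.2,-0.1],[0.003,-0.036,0,-0.1,-0.2,-0.1],[0.003,-0.036,0,-0.1,-0.2,-0.1],[0.003,-0.036,0,-0.1,0,-0.1],[0.003,-0.036,0.01,-0.1,0,-0.1],[0,0,0,0,0,0]]]'
python3 goal.py .104 .03 0 1
```

```text
clock: 14.58
eef_pos: [0.4952, 0.0066, 0.2105]
tool_rot: [-0.061, 0.957, 0.025, 0.282]
ft_force: [-0.6, -0.2, -3.9]
grip_width: 0.0486
[0.5172727  0.01553009 0.14553322]
from [0.4952 0.0066 0.2105] one-shot [0.016  0.0051 0.0671] [ 0.2 -0.2 -1. ]
[0.016, 0.0051, 0.0671, 0.2438, -0.2352, -0.9653],
stone now in bed frame [ 0.1202 -0.0057  0.097 ] [-0.05 -0.14 -0.64  0.51  0.11 -0.15] [-0.6 -0.2 -3.9]
```

```bash
python3 -m jog '[[[0.006,0.003,0.025,0.2,-0.2,-0.5],[0.005,0.002,0.025,0,0,-0.4],[0.004,0,0.014,0,0,0],[0,0,0,0,0,0]]]'
python3 goal.py .104 .02 0 1
python3 - <<'E'
from h import *
a=bot.camera('top')['pixels'][:,:,::-1];b=bot.camera('scene')['pixels'][:,:,::-1]
o=np.zeros((600,800,3),np.uint8)
z=lambda i,x,y,w,h,s:cv2.resize(i[y:y+h,x:x+w],None,fx=s,fy=s,interpolation=cv2.INTER_CUBIC)
o[:,:400]=z(a,330,205,80,120,5);o[:,400:]=z(b,250,210,100,150,4)
cv2.imwrite('pics/z6.png',o)
E
```

```text
clock: 15.08
eef_pos: [0.5248, 0.0151, 0.152]
tool_rot: [-0.065, 0.956, 0.023, 0.284]
ft_force: [0.2, -0.5, -3.4]
grip_width: 0.0488
[0.5226888  0.01630933 0.13716312]
from [0.5248 0.0151 0.152 ] one-shot [0.0097 0.0014 0.0113] [ 0.1 -0.  -0.5]
[0.0097, 0.0014, 0.0113, 0.1267, -0.0225, -0.4933],
stone now in bed frame [ 0.1137 -0.0015  0.0313] [-0.03 -0.   -0.69  0.31  0.09 -0.13] [ 0.2 -0.5 -3.4]
```

View pics/z6.png

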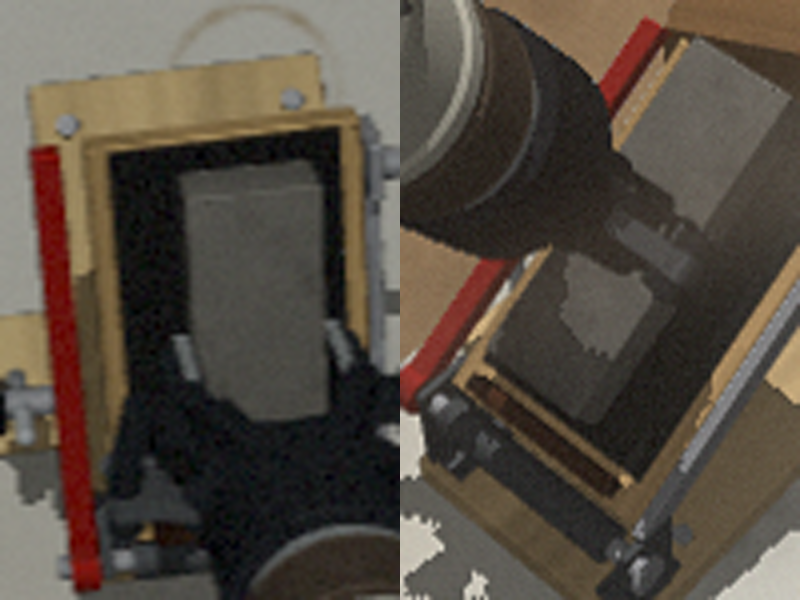

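```bash
python3 - <<'E'
from seat import *
for q in ((.1887,.0235,.0553),(.1887,-.0265,.0553),(.1887,.0235,.0313),(.1887,-.0265,.0313),(.0387,-.0265,.0313)):
    W=world(h,q,.579); a=proj('top',W)[0]; b=proj('scene',W)[0]; print((5*(a-[330,205])).round(),(4*(b-[250,210])+[400,0]).round())
E
```

```text
[180. 196.] [690.  33.]
[317. 180.] [787.  93.]
[171. 168.] [711.  51.]
[304. 152.] [806. 110.]
[320. 493.] [596. 426.]
```

```bash
python3 -m jog '[[[0.005,0.003,0.01,0.1,0,-0.3],[0.003,0.002,0.01,0,0,-0.2],[0,0,0,0,0,0]]]'
python3 goal.py .105 .004 0.003 1
```

```text
clock: 15.55
eef_pos: [0.5306, 0.0213, 0.1333]
tool_rot: [-0.069, 0.955, 0.02, 0.288]
ft_force: [0.3, -0.3, -3.7]
grip_width: 0.0485
[0.53175582 0.02064475 0.12431814]
from [0.5306 0.0213 0.1333] one-shot [ 0.0041 -0.0008  0.0081] [-0.   0.3  0.1]
[0.0041, -0.0008, 0.0081, -0.012, 0.341, 0.0768],
stone now in bed frame [0.109  0.0038 0.0121] [-0.01  0.04 -0.72  0.24  0.08 -0.13] [ 0.3 -0.3 -3.7]
```

```bash
python3 -m jog '[[[0.003,-0.0008,0.004,0,0.3,0],[0.001,0,0.003,0,0,0],[0,0,0,0,0,0]]]'
python3 goal.py .104 .0 0.003 1
python3 - <<'E'
from h import *
a=bot.camera('top')['pixels'][:,:,::-1];b=bot.camera('scene')['pixels'][:,:,::-1]
o=np.zeros((600,800,3),np.uint8)
z=lambda i,x,y,w,h,s:cv2.resize(i[y:y+h,x:x+w],None,fx=s,fy=s,interpolation=cv2.INTER_CUBIC)
o[:,:400]=z(a,330,205,80,120,5);o[:,400:]=z(b,250,210,100,150,4)
cv2.imwrite('pics/z7.png',o)
E
```

```text
clock: 15.92
eef_pos: [0.5319, 0.0206, 0.1271]
tool_rot: [-0.069, 0.955, 0.02, 0.287]
ft_force: [-4.7, 0.5, 0.9]
grip_width: 0.0491
[0.53309378 0.02083725 0.12042291]
from [0.5319 0.0206 0.1271] one-shot [0.0026 0.0001 0.0063] [-0.   0.2  0.1]
[0.0026, 0.0001, 0.0063, -0.0064, 0.21, 0.0955],
stone now in bed frame [0.1066 0.0029 0.0063] [-0.01  0.05 -0.72  0.22  0.08 -0.13] [-4.7  0.5  0.9]
```

View pics/z7.png

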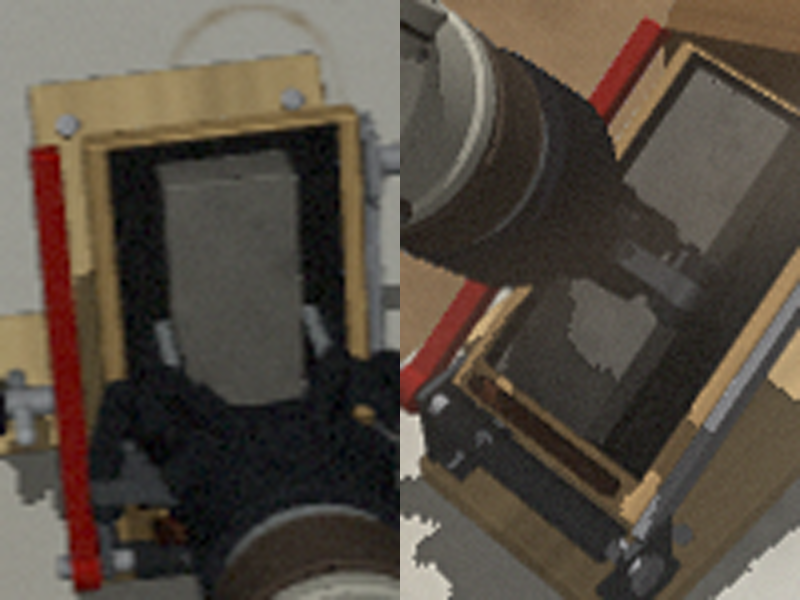

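```bash
python3 -m jog '[[[0.002,0.001,-0.001,0,0.2,0.1],[0.002,0.0005,0,0,0,0],[0,0,0,0,0,0]]]'
python3 goal.py .104 .0 0.003 1
```

```text
clock: 16.4
eef_pos: [0.528, 0.0213, 0.1257]
tool_rot: [-0.068, 0.956, 0.02, 0.285]
ft_force: [-1.1, -0.1, -2.9]
grip_width: 0.0489
[0.53309378 0.02083725 0.12042291]
from [0.528  0.0213 0.1257] one-shot [-0.0013 -0.0012  0.0071] [-0.  0. -0.]
[-0.0013, -0.0012, 0.0071, -0.0429, 0.0477, -0.0278],
stone now in bed frame [0.1027 0.0042 0.0071] [-0.01  0.05 -0.73  0.22  0.08 -0.12] [-1.1 -0.1 -2.9]
```

```bash
for i in 1; do python3 -m jog '[[[0.0015,0,0,0,0,0],[0.001,0,0,0,0,0],[0,0,0,0,0,0]]]'; done; python3 goal.py .1 .006 0.003 1
python3 -m jog '[[[0.0012,0,0,0,0,0],[0,0,0,0,0,0]]]'; python3 goal.py .1 .006 0.003 1
```

```text
clock: 16.77
eef_pos: [0.5264, 0.0211, 0.1246]
tool_rot: [-0.068, 0.956, 0.02, 0.286]
ft_force: [-0.0, 1.2, -2.7]
grip_width: 0.0488
[0.5265302  0.01989291 0.12325622]
from [0.5264 0.0211 0.1246] one-shot [ 0.0007 -0.0012  0.0011] [-0.   0.1 -0. ]
[0.0007, -0.0012, 0.0011, -0.0325, 0.1086, -0.0186],
stone now in bed frame [0.1008 0.0042 0.0071] [-0.01  0.05 -0.74  0.21  0.08 -0.13] [-0.   1.2 -2.7]
clock: 17.02
eef_pos: [0.5255, 0.021, 0.1241]
tool_rot: [-0.068, 0.956, 0.02, 0.286]
ft_force: [-0.5, -0.2, -2.2]
grip_width: 0.0486
[0.5265302  0.01989291 0.12325622]
from [0.5255 0.021  0.1241] one-shot [-0.0003 -0.0012  0.0011] [-0.   0.1 -0. ]
[-0.0003, -0.0012, 0.0011, -0.0343, 0.1324, -0.0209],
stone now in bed frame [0.0997 0.0042 0.0071] [-0.01  0.05 -0.74  0.21  0.08 -0.13] [-0.5 -0.2 -2.2]
```

```bash
for i in 1; do python3 -m jog '[[[0.0012,0,0,0,0,0],[0,0,0,0,0,0]]]'; python3 goal.py .1 .006 0.003 1 | tail -1
python3 -m jog '[[[0.0012,0,0,0,0,0],[0,0,0,0,0,0]]]'; python3 goal.py .1 .006 0.003 1|tail -1;done
python3 - <<'E'
from h import *
a=bot.camera('wrist')['pixels'][:,:,::-1];b=bot.camera('scene')['pixels'][:,:,::-1]
o=np.zeros((600,800,3),np.uint8)
z=lambda i,x,y,w,h,s:cv2.resize(i[y:y+h,x:x+w],None,fx=s,fy=s,interpolation=cv2.INTER_CUBIC)
o[:300,:400]=z(a,0,0,640,480,.625);o[:,400:]=z(b,255,290,50,75,8)
cv2.imwrite('pics/z8.png',o)
E
```

```text
clock: 17.27
eef_pos: [0.5253, 0.021, 0.1241]
tool_rot: [-0.068, 0.955, 0.02, 0.287]
ft_force: [-1.7, -0.5, -2.1]
grip_width: 0.0485
stone now in bed frame [0.0996 0.0042 0.0073] [-0.01  0.04 -0.74  0.21  0.08 -0.13] [-1.7 -0.5 -2.1]
clock: 17.52
eef_pos: [0.5252, 0.021, 0.1243]
tool_rot: [-0.068, 0.955, 0.02, 0.288]
ft_force: [-1.0, 0.2, -2.3]
grip_width: 0.0485
stone now in bed frame [0.0996 0.0042 0.0075] [-0.01  0.04 -0.74  0.2   0.08 -0.13] [-1.   0.2 -2.3]
```

View pics/z8.png

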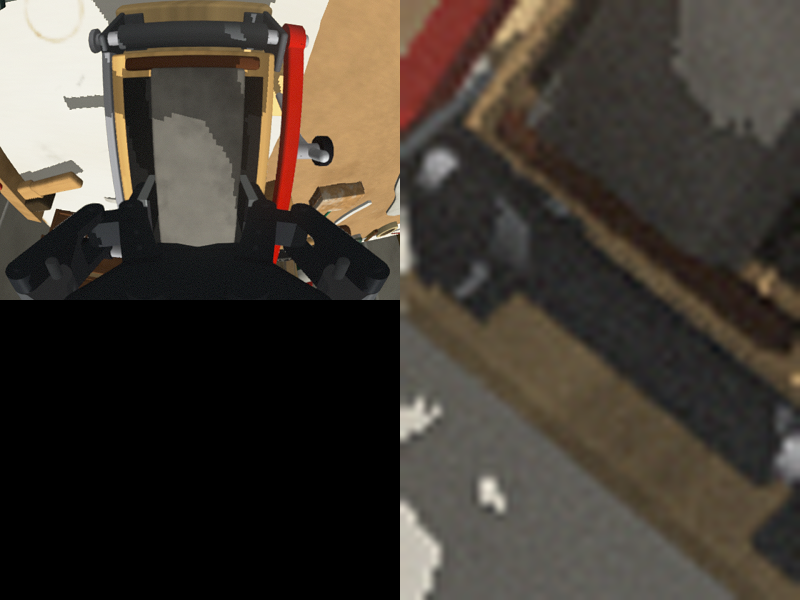

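```bash
python3 - <<'E'
from h import *
a=bot.camera('wrist')['pixels']; cv2.imwrite('pics/w3.png',a[:,:,::-1])
for y in (100,104,116,124,140): print(y,[(x,*a[y,x].tolist()) for x in list(range(176,212,3))+[238,241,244,247,250]+list(range(384,436,3))])
E
python3 goal.py .1 .006 0.003 1|tail -1
```

```text
100 [(176, 66, 66, 66), (179, 159, 129, 85), (182, 225, 181, 107), (185, 223, 177, 104), (188, 227, 185, 110), (191, 234, 193, 115), (194, 237, 198, 116), (197, 235, 194, 112), (200, 144, 112, 64), (203, 52, 31, 23), (206, 50, 22, 17), (209, 55, 30, 15), (238, 51, 30, 19), (241, 55, 35, 20), (244, 54, 36, 17), (247, 54, 32, 22), (250, 56, 36, 24), (384, 91, 52, 30), (387, 91, 52, 27), (390, 93, 55, 26), (393, 93, 52, 35), (396, 93, 55, 25), (399, 93, 54, 28), (402, 94, 54, 33), (405, 93, 56, 34), (408, 93, 54, 34), (411, 96, 58, 32), (414, 88, 55, 29), (417, 129, 102, 62), (420, 126, 98, 60), (423, 129, 102, 64), (426, 128, 99, 62), (429, 132, 106, 64), (432, 205, 161, 97), (435, 202, 158, 94)]
104 [(176, 64, 64, 64), (179, 135, 111, 76), (182, 223, 179, 107), (185, 224, 180, 107), (188, 227, 183, 107), (191, 235, 193, 113), (194, 238, 199, 116), (197, 235, 195, 114), (200, 129, 100, 59), (203, 51, 26, 19), (206, 54, 36, 22), (209, 57, 35, 26), (238, 54, 34, 22), (241, 54, 29, 24), (244, 56, 36, 26), (247, 57, 36, 25), (250, 52, 31, 16), (384, 98, 60, 32), (387, 97, 55, 30), (390, 10
[... 1828 characters left out ...]
33, 105, 61), (191, 138, 109, 67), (194, 145, 116, 69), (197, 62, 51, 33), (200, 20, 23, 24), (203, 30, 26, 27), (206, 22, 28, 21), (209, 15, 17, 18), (238, 38, 39, 34), (241, 47, 47, 45), (244, 76, 71, 64), (247, 79, 73, 68), (250, 75, 73, 68), (384, 72, 64, 60), (387, 106, 101, 93), (390, 90, 85, 79), (393, 30, 26, 22), (396, 35, 31, 27), (399, 39, 33, 31), (402, 38, 30, 27), (405, 37, 31, 25), (408, 37, 36, 30), (411, 39, 32, 25), (414, 39, 31, 23), (417, 37, 34, 26), (420, 79, 63, 46), (423, 127, 102, 62), (426, 121, 97, 63), (429, 214, 168, 101), (432, 200, 157, 93), (435, 197, 154, 88)]
stone now in bed frame [0.0996 0.0042 0.0074] [-0.01  0.04 -0.74  0.2   0.08 -0.13] [ 0.6  0.2 -0.9]
```

```bash
python3 -m jog '[[[0,-0.0018,-0.0006,0,-0.1,0],[0,-0.0014,0,0,0,0],[0,0,0,0,0,0]]]'; python3 goal.py .1 .006 0.0015 1|tail -2
python3 - <<'E'
from h import *
a=bot.camera('wrist')['pixels'].astype(int)
for y in (118,122,140,160,170):
    s=a[y,:,0]; print(y,[(x,s[x]) for x in range(178,204,4)],[(x,s[x]) for x in range(226,252,3)],[(x,s[x]) for x in range(378,432,3)])
E
```

```text
clock: 18.05
eef_pos: [0.5254, 0.018, 0.1246]
tool_rot: [-0.069, 0.955, 0.021, 0.289]
ft_force: [1.0, 1.4, -2.6]
grip_width: 0.0489
[-0.0004, 0.0002, 0.0019, 0.0456, 0.4721, 0.0179],
stone now in bed frame [0.0996 0.0013 0.0079] [-0.02  0.04 -0.74  0.2   0.09 -0.13] [ 1.   1.4 -2.6]
118 [(178, np.int64(108)), (182, np.int64(152)), (186, np.int64(78)), (190, np.int64(227)), (194, np.int64(228)), (198, np.int64(161)), (202, np.int64(147))] [(226, np.int64(134)), (229, np.int64(131)), (232, np.int64(130)), (235, np.int64(146)), (238, np.int64(231)), (241, np.int64(116)), (244, np.int64(72)), (247, np.int64(71)), (250, np.int64(72))] [(378, np.int64(106)), (381, np.int64(110)), (384, np.int64(111)), (387, np.int64(109)), (390, np.int64(98)), (393, np.int64(125)), (396, np.int64(122)), (399, np.int64(126)), (402, np.int64(127)), (405, np.int64(138)), (408, np.int64(136)), (411, np.int64(135)), (414, np.int64(134)), (417, np.int64(128)), (420, np.int64(134)), (423, np.int64(133)), (426, np.int64(130)), (429, np.int64(124))]
122 [(178, np.int64(95)), (182, np.int64(92)), (186, np.int64(88))
[... 2155 characters left out ...]
(182, np.int64(99)), (186, np.int64(66)), (190, np.int64(123)), (194, np.int64(128)), (198, np.int64(136)), (202, np.int64(143))] [(226, np.int64(25)), (229, np.int64(23)), (232, np.int64(28)), (235, np.int64(32)), (238, np.int64(38)), (241, np.int64(32)), (244, np.int64(74)), (247, np.int64(77)), (250, np.int64(74))] [(378, np.int64(66)), (381, np.int64(67)), (384, np.int64(67)), (387, np.int64(68)), (390, np.int64(50)), (393, np.int64(32)), (396, np.int64(30)), (399, np.int64(33)), (402, np.int64(37)), (405, np.int64(33)), (408, np.int64(43)), (411, np.int64(37)), (414, np.int64(38)), (417, np.int64(40)), (420, np.int64(39)), (423, np.int64(36)), (426, np.int64(162)), (429, np.int64(217))]
```

```bash
python3 -m jog '[[[0,0,0.0012,0,0.4,0],[0.0004,0,0.0008,0,0,0],[0,0,0,0,0,0]]]'; python3 goal.py .1 .006 0.0015 1|tail -2
```

```text
clock: 18.48
eef_pos: [0.5264, 0.018, 0.1234]
tool_rot: [-0.069, 0.956, 0.021, 0.286]
ft_force: [-2.4, -0.0, 1.3]
grip_width: 0.0488
[-0.0003, 0.0003, 0.0003, 0.0328, 0.0945, 0.0072],
stone now in bed frame [0.0997 0.0012 0.0063] [-0.02  0.05 -0.74  0.21  0.09 -0.13] [-2.4 -0.   1.3]
```

```bash
python3 -m jog '[[[0,0,0,0,0,0],[0,0,0,0,0,0],[0,0,0,0,0,0],[0,0,0,0,0,0]]]' 0.068
python3 goal.py .1 .006 0.0015 1|tail -1
python3 -m jog '[[[0,0,-0.01,0,0,0],[0,0,-0.02,0,0,0],[0,0,-0.04,0,0,0],[0,0,-0.05,0,0,0],[0,0,-0.05,0,0,0],[0,0,-0.05,0,0,0],[0,0.04,-0.03,0,0,0],[0,0.05,0,0,0,0],[0,0.05,0,0,0,0],[0,0.05,0,0,0,0],[0,0.05,0,0,0,0],[0,0,0,0,0,0]]]'
python3 look.py 9; python3 - <<'E'
from h import *
a=cv2.imread('pics/top9.png');b=cv2.imread('pics/scene9.png')
o=np.zeros((600,800,3),np.uint8)
z=lambda i,x,y,w,h,s:cv2.resize(i[y:y+h,x:x+w],None,fx=s,fy=s,interpolation=cv2.INTER_CUBIC)
o[:,:400]=z(a,330,205,80,120,5);o[:,400:]=z(b,240,210,100,150,4)
cv2.imwrite('pics/z9b.png',o)
E
```

```text
clock: 18.98
eef_pos: [0.5271, 0.0175, 0.1239]
tool_rot: [-0.068, 0.955, 0.02, 0.286]
ft_force: [0.1, -0.1, 0.5]
grip_width: 0.0682
stone now in bed frame [0.1006 0.0005 0.0064] [-0.02  0.05 -0.74  0.21  0.09 -0.13] [ 0.1 -0.1  0.5]
clock: 20.48
eef_pos: [0.3497, 0.2381, 0.3499]
tool_rot: [-0.062, 0.953, 0.022, 0.295]
ft_force: [-0.2, 0.3, 0.6]
grip_width: 0.0678
```

View pics/z9b.png

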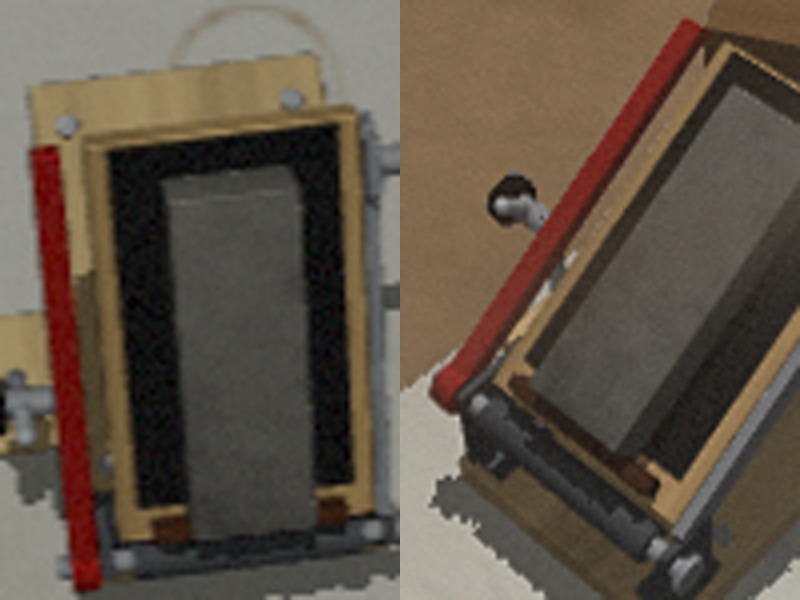

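The stone lies flat, centred, at the ledge. Check that the bed angle held.

```bash
python3 e4.py 9
```

```text
L (array([0.5946, 0.5799, 0.5649]), 'rms px', 0.15, 68)
topright (array([0.5923, 0.5772, 0.5618]), 'rms px', 0.06, 68)
rubber (array([0.5733, 0.5572, 0.5408]), 'rms px', 0.09, 67)
```

The bed has sunk about 0.023 rad (1.3°) since release, probably from pressing the stone down. I'll lift it back gently by the lever.

```bash
python3 -c "
from h import *
plan(tgt([.35,.1,.35],.145),10)"
```

```text
from [0.3505 0.2347 0.3498] one-shot [ 0.0139 -0.1336 -0.0106] [26.8 26.9 85.9]
[0.0014, -0.0134, -0.0011, 2.6848, 2.6895, 8.59],[-0.0006, -0.0135, -0.0004, 2.6848, 2.6895, 8.59],[-0.0026, -0.0132, 0.0001, 2.6848, 2.6895, 8.59],[-0.0046, -0.0127, 0.0006, 2.6848, 2.6895, 8.59],[-0.0064, -0.0118, 0.0009, 2.6848, 2.6895, 8.59],[-0.0082, -0.0107, 0.0011, 2.6848, 2.6895, 8.59],[-0.0097, -0.0093, 0.0011, 2.6848, 2.6895, 8.59],[-0.011, -0.0077, 0.001, 2.6848, 2.6895, 8.59],[-0.0121, -0.0059, 0.0008, 2.6848, 2.6895, 8.59],[-0.0129, -0.004, 0.0005, 2.6848, 2.6895, 8.59],
```

```bash
python3 -m jog '[[[0,0,0,2.7,2.7,8.6],[0,0,0,2.7,2.7,8.6],[0,0,0,2.7,2.7,8.6],[0,0,0,2.7,2.7,8.6],[0,0,0,2.7,2.7,8.6],[0,0,0,2.7,2.7,8.6],[0,0,0,2.7,2.7,8.6],[0,0,0,2.7,2.7,8.6],[0,0,0,2.7,2.7,8.6],[0,0,0,2.7,2.7,8.6],[0,0,0,0,0,0]]]' 0.0854
python3 -c "
from h import *
plan(tgt([.603,-.080,.28],.145),1)"; python3 look.py 10; python3 e4.py 10
```

```text
clock: 21.95
eef_pos: [0.3544, 0.2095, 0.3547]
tool_rot: [0.689, 0.724, 0.002, -0.011]
ft_force: [-0.0, 0.4, -0.4]
grip_width: 0.0855
from [0.3544 0.2095 0.3547] one-shot [-0.3028  0.2347  0.0663] [-0.6 -1.1 -5.5]
[-0.3028, 0.2347, 0.0663, -0.6232, -1.1045, -5.4639],
L (array([0.5953, 0.5807, 0.5657]), 'rms px', 0.14, 68)
topright (array([0.5924, 0.5773, 0.5619]), 'rms px', 0.07, 68)
rubber (array([0.5726, 0.5566, 0.5401]), 'rms px', 0.09, 67)
```

```bash
python3 -m jog '[[[-0.038,0.029,0,-0.1,-0.1,-0.7],[-0.038,0.029,0,-0.1,-0.1,-0.7],[-0.038,0.029,0,-0.1,-0.1,-0.7],[-0.038,0.029,0,-0.1,-0.1,-0.7],[-0.038,0.029,0,-0.1,-0.1,-0.7],[-0.038,0.029,0,-0.1,-0.1,-0.7],[-0.038,0.029,0.02,0,-0.1,-0.7],[-0.037,0.029,0.02,0,-0.1,-0.6],[0,0,0,0,0,0]]]'
python3 -c "
from h import *
plan(tgt([.6036,-.0801,.1423],.145),1)"
```

```text
clock: 23.18
eef_pos: [0.6216, -0.0733, 0.3126]
tool_rot: [0.642, 0.766, 0.004, 0.003]
ft_force: [-0.3, -0.1, 0.0]
grip_width: 0.0853
from [ 0.6216 -0.0733  0.3126] one-shot [-0.0038 -0.0206  0.1701] [ 0.6 -0.1  1.8]
[-0.0038, -0.0206, 0.1701, 0.5669, -0.0761, 1.7679],
```

```bash
python3 -m jog '[[[-0.002,-0.012,0.03,0.3,0,0.9],[-0.002,-0.008,0.03,0.3,0,0.9],[0,0,0.03,0,0,0],[0,0,0,0,0,0]]]'
python3 -c "
from h import *
plan(tgt([.6036,-.0801,.1423],.145),1)"
```

```text
clock: 23.68
eef_pos: [0.6009, -0.0778, 0.2246]
tool_rot: [0.652, 0.758, 0.001, 0.001]
ft_force: [-0.8, 0.3, 0.5]
grip_width: 0.0853
from [ 0.6009 -0.0778  0.2246] one-shot [-0.0027  0.002   0.0823] [0.2 0.  0.3]
[-0.0027, 0.002, 0.0823, 0.2196, 0.0231, 0.35],
```

```bash
python3 -m jog '[[[-0.0027,0.001,0.025,0.2,0,0.3],[0,0,0.025,0,0,0],[0,0,0.018,0,0,0],[0,0,0.006,0,0,0],[0,0,0,0,0,0]]]'
python3 -c "
from h import *
plan(tgt([.6036,-.0801,.1423],.145),1)"
```

```text
clock: 24.3
eef_pos: [0.6068, -0.0776, 0.1621]
tool_rot: [0.651, 0.759, 0.005, 0.008]
ft_force: [-0.0, 0.0, 0.0]
grip_width: 0.0853
from [ 0.6068 -0.0776  0.1621] one-shot [-0.0019 -0.0039  0.0197] [1.  0.3 0.5]
[-0.0019, -0.0039, 0.0197, 1.0216, 0.324, 0.4762],
```

```bash
python3 -m jog '[[[-0.0019,-0.0039,0.01,1,0.3,0.5],[0,0,0.008,0,0,0],[0,0,0,0,0,0]]]'
python3 -c "
from h import *
plan(tgt([.6036,-.0801,.1423],.145),1); print(bot.get_obs()['ft_force'])"
```

```text
clock: 24.68
eef_pos: [0.6046, -0.0803, 0.1456]
tool_rot: [0.654, 0.756, 0.001, 0.002]
ft_force: [-0.5, -0.2, 0.3]
grip_width: 0.0852
from [ 0.6046 -0.0803  0.1456] one-shot [ 0.0004 -0.001   0.0032] [ 0.2  0.1 -0. ]
[0.0004, -0.001, 0.0032, 0.1844, 0.0744, -0.032],
[-0.5343366  -0.19695884  0.28677756]
```

```bash
python3 -m jog '[[[0,-0.001,0.003,0.2,0,0],[0,0,0,0,0,0]]]'
python3 -m jog '[[[0,0,0,0,0,0],[0,0,0,0,0,0],[0,0,0,0,0,0],[0,0,0,0,0,0],[0,0,0,0,0,0],[0,0,0,0,0,0]]]' 0
python3 look.py 11; python3 e4.py 11|tail -1; python3 ang.py
python3 -m jog '[[[0,-0.001,-0.0016,0,0,0],[0,-0.001,-0.0016,0,0,0],[0,-0.0005,-0.0008,0,0,0],[0,0,0,0,0,0]]]'
python3 look.py 12; python3 e4.py 12|tail -1; python3 ang.py
```

```text
clock: 24.92
eef_pos: [0.6036, -0.0806, 0.1423]
tool_rot: [0.654, 0.756, -0.001, 0.0]
ft_force: [-0.1, 0.7, -0.6]
grip_width: 0.0854
clock: 25.68
eef_pos: [0.6034, -0.0807, 0.1427]
tool_rot: [0.654, 0.756, -0.001, 0.0]
ft_force: [0.6, 0.1, -0.4]
grip_width: 0.0159
[ 0.60340372 -0.08063328  0.16142053] [ 0.13989388 -0.10744911  0.10142053] 0.1727901055382166 bed 0.5802963419624784 arm 0.5731611395195653 [0.25511503 0.70239867 0.48068676]
clock: 26.28
eef_pos: [0.6033, -0.0807, 0.143]
tool_rot: [0.654, 0.756, 0.0, 0.001]
ft_force: [0.8, -0.1, -0.4]
grip_width: 0.0156
rubber (array([0.5734, 0.5573, 0.5409]), 'rms px', 0.09, 67)
[ 0.60322008 -0.08065067  0.16170192] [ 0.13970963 -0.10744017  0.10170192] 0.1728064230864928 bed 0.5822405089864056 arm 0.5731611395195653 [ 1.42280911 -0.62379738 -4.05805862]Traceback (most recent call last):
  File "e4.py", line 8, in <module>
    i=int(xl)+15; s=b[y,i:i+14,2]; d=[q for q in edges(s,100) if s[int(q)]>s[int(q)+1] and s[min(int(q)+3,13)]<80]
                                                                           ~^^^^^^^^^^
IndexError: index 14 is out of bounds for axis 0 with size 14
```

```bash
python3 -m jog '[[[0,-0.0028,-0.0045,0,0,0],[0,-0.0014,-0.0022,0,0,0],[0,0,0,0,0,0]]]'
python3 look.py 13; python3 e4.py 13|tail -1; python3 ang.py
```

```text
clock: 26.75
eef_pos: [0.6006, -0.081, 0.1469]
tool_rot: [0.654, 0.756, 0.001, 0.001]
ft_force: [0.3, -0.4, -0.5]
grip_width: 0.016
[ 0.60053053 -0.0810836   0.16565936] [ 0.13698584 -0.10748567  0.10565936] 0.17300005657576606 bed 0.6100043177956432 arm 0.5731611395195653 [ 2.79546748 -0.71562368 -5.91113345]Traceback (most recent call last):
  File "e4.py", line 8, in <module>
    i=int(xl)+15; s=b[y,i:i+14,2]; d=[q for q in edges(s,100) if s[int(q)]>s[int(q)+1] and s[min(int(q)+3,13)]<80]
                                                                           ~^^^^^^^^^^
IndexError: index 14 is out of bounds for axis 0 with size 14
```

```bash
sed -i 's/edges(s,100) if/edges(s[:13],100) if/' e4.py; python3 e4.py 13; python3 e4.py 12|tail -1
```

```text
L (array([0.5932, 0.5786, 0.5636]), 'rms px', 0.15, 68)
topright (array([0.5929, 0.5778, 0.5624]), 'rms px', 0.06, 68)
rubber (array([0.598 , 0.5823, 0.5662]), 'rms px', 0.08, 62)
rubber (array([0.5734, 0.5573, 0.5409]), 'rms px', 0.09, 67)
```

```bash
python3 -m jog '[[[0,0,0,0,0,0],[0,0,0,0,0,0],[0,0,0,0,0,0],[0,0,0,0,0,0]]]' 0.0854
python3 -m jog '[[[0,0,-0.03,0,0,0],[0,0,-0.04,0,0,0],[0,0,-0.04,0,0,0],[0,0,-0.04,0,0,0],[0,0,-0.03,0,0,0],[-0.04,0,0,0,0,0],[-0.05,0,0,0,0,0],[-0.05,0,0,0,0,0],[0,0,0,0,0,0]]]'; python3 look.py 14; python3 e4.py 14;python3 - <<'E'
from h import *
a=cv2.imread('pics/top14.png');b=cv2.imread('pics/scene14.png')
o=np.zeros((600,800,3),np.uint8)
z=lambda i,x,y,w,h,s:cv2.resize(i[y:y+h,x:x+w],None,fx=s,fy=s,interpolation=cv2.INTER_CUBIC)
o[:,:400]=z(a,330,205,80,120,5);o[:,400:]=z(b,240,210,100,150,4)
cv2.imwrite('pics/z14b.png',o)
E
```

```text
clock: 27.35
eef_pos: [0.5996, -0.0812, 0.1493]
tool_rot: [0.654, 0.756, 0.001, 0.001]
ft_force: [0.2, -0.8, -0.2]
grip_width: 0.0848
clock: 28.48
eef_pos: [0.6193, -0.2221, 0.3365]
tool_rot: [0.653, 0.757, 0.001, 0.002]
ft_force: [0.4, 0.3, -1.2]
grip_width: 0.0854
L (array([0.5943, 0.5796, 0.5646]), 'rms px', 0.15, 68)
topright (array([0.5926, 0.5776, 0.5622]), 'rms px', 0.07, 68)
rubber (array([0.5968, 0.5811, 0.565 ]), 'rms px', 0.08, 62)
```

View pics/z14b.png

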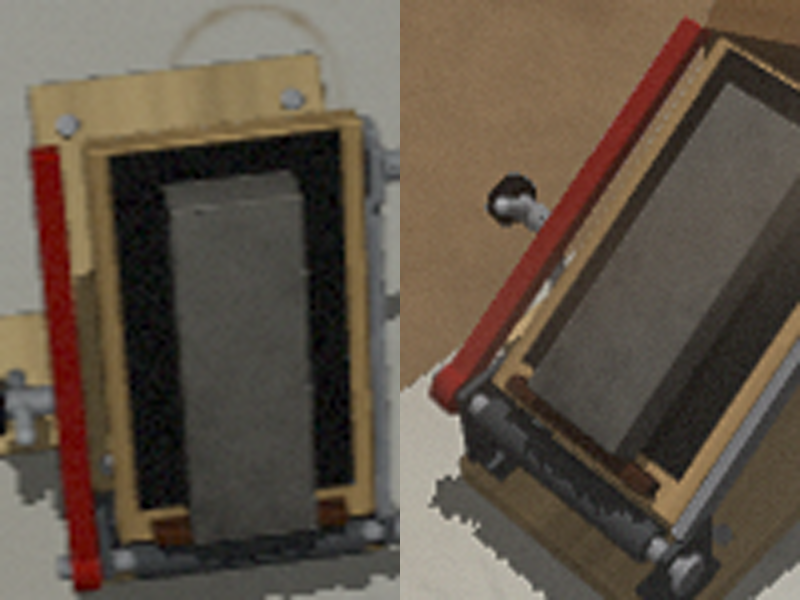

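Bed and red arm are parallel (0.581 against 0.578 rad). The stone is flat, centred and at the ledge, and the robot is clear.

```bash
python3 -c "
from workcell import bot
print(bot.job_done())"
```

```text
the job is handed in; nothing more can be done
None
```

The bed is set parallel to the red arm, and the stone lies flat up its middle with its lower end at the ledge. I handed the job in at about 28.5 s, with the gripper open and well clear of everything.

- **First bed setting:** I gripped the lever, raised the bed and let go. It held at 0.580 rad against 0.578 for the red arm.
- **Stone:** I set it down in the gripper, slid it to the ledge, shifted it about 3 mm sideways to centre it, pressed it down with about 5 N and released it.
- **Bed sank, then reset:** After the stone was placed, the camera check showed the bed at 0.557 rad. It had sunk about 1.3°, probably from my pressing the stone down. I gripped the lever again, raised the bed with the stone on it, and let go. This means the last bed adjustment came after the stone was laid, not before it as you asked.
- **Final check:** The bed's edge read 0.581 rad against 0.578–0.580 for the arm, so they agree within about 0.2°. The stone was flat, within about 1–2 mm of the middle, and at the ledge. The red arm read the same as before.
- **Disagreements:** An early corner-point fit put the gap between bed and arm at about 0.02 rad, where the edge lines gave 0.04. Angles from the arm's pose read about 0.02 rad higher than the edge lines. I went by the edge lines in both cases.
- **Not checked:** I did not measure the sanding block or hardwood block afterwards. No move went near them and no force readings suggested a touch.
- **Pictures:** I viewed 11, one over the budget of 10.

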